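# Load the tube rotator's clip rails in size order

## Robot

A 6-joint arm with a two-finger parallel gripper is mounted at the origin on the work surface. World frame = base frame: x ahead of the robot, y to its left, z up, the work surface at z = 0. Lengths are in m, angles in rad, forces in N, time in s.
With the tool pointing down it reaches from about 0.35 to 0.975 m from the base axis. Payload 4.9 kg.
Tool frame: the origin (TCP) lies at the very end of the fingers, on their centre line; the grasp point (between the pads) lies 19 mm behind it; z points along the fingers, y is the line along which they close (so a half turn about z gives the same grasp; the last joint's range is limited). The gripper opens to 85 mm and grips with 20 to 120 N. Pads are 22 mm wide; open, the fingers measure 114 mm over their backs; the gripper's body (76 mm by 85 mm) begins 54 mm behind the grasp point. The pads swing forward as they close: fully open they stand 13 mm farther back than shut.
Start: joints at [0.986, 0.053, 1.613, -0, 1.476, -0.119], TCP at [0.281, 0.558, 0.231] pointing down, gripper open.
Joint ranges: [-3.01, 3.01], [-1.01, 2.22], [0.06, 2.58], [-1.02, 4.17], [0.09, 2.62], [-3.14, 3.14]. Speed limits (rad/s): [2.57, 2.57, 3.14, 3.14, 3.14, 3.14].

## Interface

Orientations are given as a rotation vector (axis times angle).
In Python, from station import ctrl gives the robot as it stands. The module is installed in compiled form; this text tells all that it offers.
- The arm moves only by the tool jog_arm, never from a script. Its argument "steps" is a list of rows, each an object with "delta_rot": the turn, a rotation vector about the tool's x, y, z in degrees, a list of three; "linear": the shift along the tool's x, y, z in m, a list of three; "grip": the finger opening in m, from 0 to 0.0854. In form: [{"delta_rot": [rx, ry, rz], "linear": [x, y, z], "grip": grip}, ...]. A call has 1 to 10 rows; each row shifts and turns the commanded pose from where the row before left it, along the tool's axes as they then stand; what a row does not reach is not made up. A row lasts 1/10 s, in which the tool goes at most 50 mm and 8.59 degrees, less where a joint would pass 70% of its speed; a pose out of reach is approached as far as the arm can. A call with a gripper value outside its range is refused whole. The fingers move at their own pace and stop on an object; "newtons" is the grip in N (left out, the last holds). Time passes only in rows, so rows that do not move let the fingers close. It gives the time, the measured TCP pose, the force, the opening and the grip force at its end, in the units of the state.
- ctrl.get_obs(): the state, without advancing time (a new reading comes with each control period).
- ctrl.get_image(name): name is "side" or "top"; returns (picture, depth): 384x512x3 uint8, red, green, blue; 384x512 float32, m along the optical axis (not along the pixel's ray), 0 where there is no reading.
- ctrl.camera_info(name): a dict with "camera_matrix" (3x3 intrinsics, pixels), "distortion" ([k1, k2, p1, p2, k3] as OpenCV has them; the pictures are not rectified), "R" (3x3) and "t" (3): a world point X has camera coordinates R X + t. Camera axes: x right, y down, z forward; pixel columns grow to the right and rows downward; lengths in m; the calibration is good to about 2 mm. A picture is of the moment at which its call begins. camera_info takes no time and is no camera call.
- ctrl.finish_job(): hands the job in; it is judged then, once.
The state is a dict: "t": time; "q": joint angles; "dq": joint speeds; "effort": joint torques, N m; "tool_pos": TCP position; "tool_rot": TCP orientation; "contact_force": force on the tool from outside, world axes, zero at the start; "wrist_torque": the same for the moment, N m; "opening": finger opening in m; "grip_force": force on a finger pad.
Only numpy, scipy, OpenCV 4.12 (cv2) and the standard library are available. Lean on these libraries where they do the work, as an engineer would, in place of code of your own. Each camera call takes 0.05 s, during which the arm holds its last target. There are 200 camera calls.

## Task

Load the tube rotator for mixing: take the three capped sample tubes from the white cradle and click each one home, cap up the slope, into the pair of spring clips of its own size on the tilted platform. Then slide each tube down through its clips until the shoulder of its cap rests against the upper clip, so that it cannot slip when the platform turns. Do not push the platform round on its axle, and leave the other things on the bench where they are.

Things in the scene. Friction and masses are not known exactly. Their poses are not given: they have to be found in the camera images.
- tube_large_centre (a point): The large sealed sample tube, natural plastic, blue screw cap, about 65 g: 29 mm diameter, 115 mm long: cap shoulder 32 mm from this point, cap 14 mm long and 35 mm wide, cylindrical to 55 mm on the other side, conical bottom. Point on the axis, where to grip it; x along the axis to the cap (roll about x is arbitrary). At the start it lies level in the cradle, axis 42.5 mm above the bench.
- tube_large_cap (a point): Middle of the large tube's cap end face, 46 mm from its centre along the axis.
- tube_medium_centre (a point): The medium sealed sample tube, natural plastic, blue screw cap, about 26 g: 17 mm diameter, 120 mm long: cap shoulder 32 mm from this point, cap 13 mm long and 23 mm wide, cylindrical to 54 mm on the other side, conical bottom. Point on the axis, where to grip it; x along the axis to the cap (roll about x is arbitrary). At the start it lies level in the cradle, axis 34.0 mm above the bench.
- tube_medium_cap (a point): Middle of the medium tube's cap end face, 45 mm from its centre along the axis.
- tube_small_centre (a point): The small sealed sample tube, natural plastic, blue screw cap, about 15 g: 13 mm diameter, 104 mm long: cap shoulder 32 mm from this point, cap 16 mm long and 18 mm wide, cylindrical to 49 mm on the other side, round bottom. Point on the axis, where to grip it; x along the axis to the cap (roll about x is arbitrary). At the start it lies level in the cradle, axis 31.2 mm above the bench.
- tube_small_cap (a point): Middle of the small tube's cap end face, 48 mm from its centre along the axis.
- seat_large (a point): Where the large tube's grip point lies when it is clicked home on its saddles (14.5 mm below) and its cap shoulder rests on the uphill face of the upper clip's saddle (32 mm up x). x up the slope along the tube to its cap, y along the rails, z square out (press in along -z). Clips first touch 18 mm short of home; passing the jaws takes about 5 to 15 N; sliding in the closed clips 2 to 5 N.
- seat_medium (a point): Where the medium tube's grip point lies when it is clicked home on its saddles (8.5 mm below) and its cap shoulder rests on the uphill face of the upper clip's saddle (32 mm up x). x up the slope along the tube to its cap, y along the rails, z square out (press in along -z). Clips first touch 12 mm short of home; passing the jaws takes about 5 to 15 N; sliding in the closed clips 2 to 5 N.
- seat_small (a point): Where the small tube's grip point lies when it is clicked home on its saddles (6.5 mm below) and its cap shoulder rests on the uphill face of the upper clip's saddle (32 mm up x). x up the slope along the tube to its cap, y along the rails, z square out (press in along -z). Clips first touch 11 mm short of home; passing the jaws takes about 5 to 15 N; sliding in the closed clips 2 to 5 N.
- platform: Tilting platform of the rotator: two rails 54 mm apart (286 x 12 mm), open between them. Origin on its axle, mid-way, 125 mm above the bench; x up the slope, y along the axle, z square out, leaning towards the robot 24 to 40 degrees from vertical. Clip pairs in size order: large at y = -70 mm (by the drive head), medium 0, small +70 mm. Drive friction of 0.9 N m alone holds it.
- clip_upper (a point): Middle of the medium clip on the upper rail (saddle top, x = +27, z = +10 mm on the platform; the lower rail's is at x = -27 mm). Saddles are 10 mm wide along x and the jaws 8 mm, so 44 mm is free between a pair for fingers holding the tube between them. Two sprung steel jaws, with a flared mouth that guides a tube up to about 4 mm off sideways.
- platform_edge (a point): Point on the upper rail's outer edge, at x = +33, y = 0, z = 0 mm on the platform; shows whether the platform has been turned.
- rotator: The tube rotator, fixed on the bench: base plate 150 x 340 mm, top 22 mm above the bench; cream drive head at its -y end (150 x 105 mm, 164 mm high, inner face 160 mm from the origin); tail post at its +y end (inner face 156 mm off, 145 mm high). Origin on the bench under the platform's middle; y along the axle to the tail post.
- cradle: White cradle fixed on the bench; the tubes lie in its three V notches 70 mm apart along its y, any tube in any notch, caps to its +x. Origin on the bench under its middle. Foot 64 x 225 x 5 mm; two notched walls 6 mm thick, 34 mm high, centred 24.5 mm either side of the middle: 43 mm free between them for fingers. Notch bottoms 22 mm above the bench.
- well_plate: Bystander: flat 96-well plate, 127 x 85 x 14 mm, origin under its middle.
- tip_box: Bystander: dark box with a grey lid, 121 x 85 x 67 mm, origin under its middle.
- timer: Bystander: small white timer, 70 x 62 x 18 mm, origin under its middle.
- marker: Bystander: marker pen, 140 mm long, 11 mm thick, lying along its x, origin under its middle.
Things that resemble listed ones, but are neither listed nor needed, are in the scene too. What is shaped like the part that bears tube_large_centre but black or turquoise is not meant. What is shaped like the part that bears tube_small_centre but red is not meant.

How it is judged:
At the end, for the whole second after the job is handed in: Each tube is at rest, released, in the clips of its own size: grip point within 3 mm sideways and 2.5 mm in height of the seat point, cap uphill with its shoulder against the upper clip (+2.0/-2.5 mm), axis within 0.07 rad; the platform's edge within 6 mm of where it was (x of tube_large_centre in the frame of seat_large between -0.0025 and 0.002 m and y of tube_large_centre in the frame of seat_large between -0.003 and 0.003 m and z of tube_large_centre in the frame of seat_large between -0.003 and 0.0025 m and angle between the x axis of tube_large_centre and the x axis of seat_large, either way round below 0.07 rad and x of tube_large_cap in the frame of seat_large above 0.02 m and linear speed of each of tube_large, tube_medium, tube_small below 0.02 m/s and x of tube_medium_centre in the frame of seat_medium between -0.0025 and 0.002 m and y of tube_medium_centre in the frame of seat_medium between -0.003 and 0.003 m and z of tube_medium_centre in the frame of seat_medium between -0.003 and 0.0025 m and angle between the x axis of tube_medium_centre and the x axis of seat_medium, either way round below 0.07 rad and x of tube_medium_cap in the frame of seat_medium above 0.02 m and x of tube_small_centre in the frame of seat_small between -0.0025 and 0.002 m and y of tube_small_centre in the frame of seat_small between -0.003 and 0.003 m and z of tube_small_centre in the frame of seat_small between -0.003 and 0.0025 m and angle between the x axis of tube_small_centre and the x axis of seat_small, either way round below 0.07 rad and x of tube_small_cap in the frame of seat_small above 0.02 m and distance of platform_edge from where it was at the start of the episode below 0.006 m); the robot touches nothing.
It fails at once if the platform was pushed round on its axle (its upper edge moved more than 8 mm) (distance of platform_edge from where it was at the start of the episode above 0.008 m).
It fails at once if something else on the bench was disturbed (moved more than 20 mm) (distance of any of well_plate, tip_box, timer, marker from where it was at the start of the episode above 0.02 m).
It also fails if it takes over 72 s, if anything falls off the work surface, if the arm or the gripper's body presses on something with over 40 N, if the wrist force passes 120 N, or if a joint passes its speed limit or range.

## Working session

There is one attempt and no reset: what is moved stays moved. The work goes in short steps, Python scripts to look and compute and a tool call to move; the robot and the scene stay as the last step left them, time stands still between calls to the robot, and variables do not carry over. Pictures are saved under pics/ and viewed, at most 10 in all, crops included, and the job is handed in when it is done.

Besides the shell and the picture viewer there is one more tool, called after "Emit:" in YAML: its name, and indented under it one key for each argument. jog_arm: Moves the arm, as the interface text tells. Its arguments: {"type":"object","properties":{"steps":{"type":"array"},"newtons":{"type":"number"}},"required":["steps"]}

```bash
mkdir -p pics
python3 - <<'E'
from station import ctrl
import cv2,numpy as np
print(ctrl.get_obs())
for n in("side","top"):
    p,d=ctrl.get_image(n); np.savez(f"{n}0.npz",p=p,d=d)
    cv2.imwrite(f"pics/{n}0.png",cv2.resize(p[:,:,::-1],(800,600)))
    print(n,ctrl.camera_info(n),(d>0).mean())
E
```

```text
{'t': 0.0, 'q': array([ 9.86018576e-01,  5.33584349e-02,  1.61430087e+00,  1.48558342e-05,
        1.47599103e+00, -1.19012975e-01]), 'dq': array([-0.00049172,  0.00095991,  0.00013537, -0.00103824,  0.00088389,
        0.00142708]), 'effort': array([-2.02493924e-03, -3.93673217e+01, -3.70185471e+01, -2.76090259e-04,
        7.16859824e-03, -3.36882010e-05]), 'tool_pos': array([0.28034818, 0.55789918, 0.23005793]), 'tool_rot': array([-7.24861308e-01, -3.05608056e+00,  3.02542947e-03]), 'contact_force': array([ 0.70386959,  0.19978251, -0.34668797]), 'wrist_torque': array([ 0.00326869, -0.00453309,  0.01924272]), 'grip_force': 0.0, 'opening': 0.08533911476333689}
side {'camera_matrix': array([[425.65644515,   0.        , 256.57023306],
       [  0.        , 425.65644515, 195.61068476],
       [  0.        ,   0.        ,   1.        ]]), 'distortion': array([0.04606551, 0.        , 0.        , 0.        , 0.        ]), 'R': array([[ 0.85501748, -0.51853216, -0.00833758],
       [-0.31604878, -0.50825749, -0.8011164 ],
       [ 0.41116698,  0.68760361, -0.5984505 ]]), 't': array([-0.43734803,  0.31863166,  0.84022819])} 0.996185302734375
top {'camera_matrix': array([[500.00314369,   0.        , 250.77803311],
       [  0.        , 500.00314369, 191.05887516],
       [  0.        ,   0.        ,   1.        ]]), 'distortion': array([-0.09217907,  0.        ,  0.        ,  0.        ,  0.        ]), 'R': array([[-0.02144184, -0.99975492, -0.00550868],
       [-0.996042  ,  0.02183695, -0.08615963],
       [ 0.0862588 ,  0.00363946, -0.99626612]]), 't': array([0.09305302, 0.54599852, 1.37575525])} 0.9958038330078125
```

View pics/side0.png

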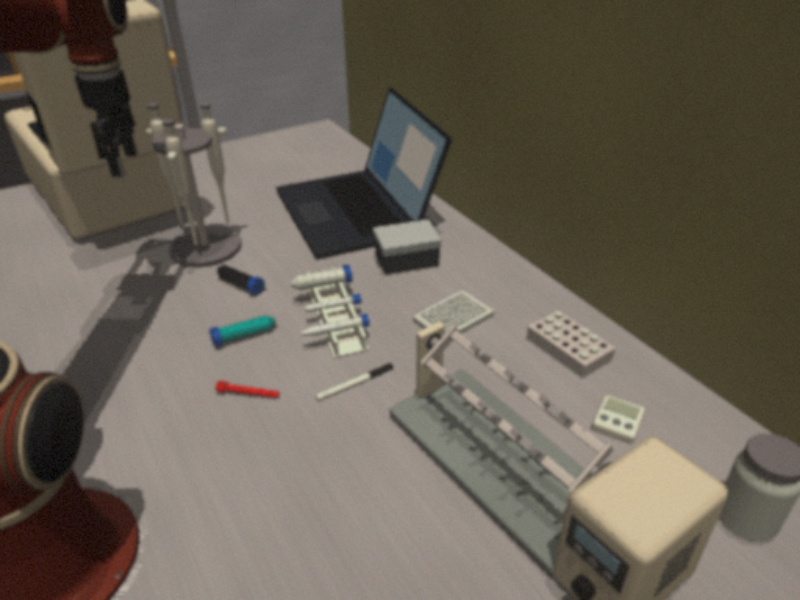

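View pics/top0.png

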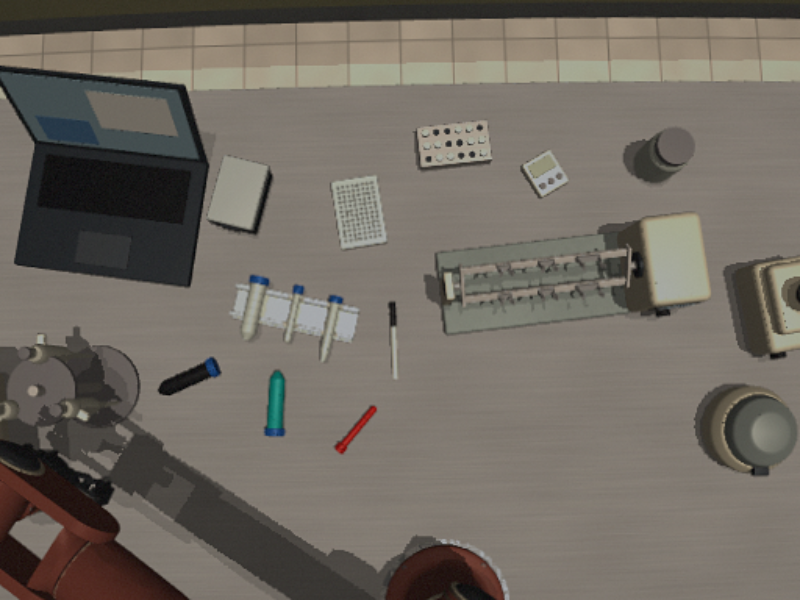

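```bash
cat > h.py <<'E'
import numpy as np,cv2
from station import ctrl
I={n:ctrl.camera_info(n) for n in("side","top")}
def cam(n): c=I[n]; return c["camera_matrix"],c["distortion"],c["R"],c["t"]
def rays(n,uv):
    K,D,R,t=cam(n); a=cv2.undistortPoints(np.asarray(uv,float).reshape(-1,1,2),K,D)[:,0]
    return -R.T@t, np.c_[a,np.ones(len(a))]@R      # origin, directions (unit camera depth)
def plane(n,uv,z):
    o,d=rays(n,uv); return o+d*((z-o[2])/d[:,2])[:,None]
def cloud(n,d,mask):
    v,u=np.nonzero(mask&(d>0)); o,r=rays(n,np.c_[u,v]); return np.c_[u,v],o+r*d[v,u][:,None]
def proj(n,X):
    K,D,R,t=cam(n); return cv2.projectPoints(np.asarray(X,float).reshape(-1,1,3),cv2.Rodrigues(R)[0],t,K,D)[0][:,0]
E
python3 - <<'E'
from h import *
s=np.load("top0.npz");p,d=s["p"],s["d"];H=cv2.cvtColor(p,cv2.COLOR_RGB2HSV)
m=cv2.inRange(H,(100,120,50),(130,255,255))
n,l,st,ce=cv2.connectedComponentsWithStats(m)
for i in range(1,n):
    if st[i,4]>15:
        uv,P=cloud("top",d,l==i); print("blue",ce[i],st[i],plane("top",[ce[i]],.035)[0].round(4),P[:,2].max().round(3))
# bodies: points above bench in cradle region
M=np.zeros(d.shape,bool);M[172:236,145:235]=1
uv,P=cloud("top",d,M)
print("bench noise",P[P[:,2]<.01][:,2].std(),np.median(P[P[:,2]<.008][:,2]))
M[:]=0;M[135:220,272:460]=1
uv,P=cloud("top",d,M); k=(P[:,2]>.06)
print("rot",k.sum()); np.save("rot.npy",np.c_[uv,P])
a=cv2.resize(p[172:236,140:240,::-1],None,fx=6,fy=6,interpolation=2)
b=cv2.resize(p[135:220,272:455,::-1],None,fx=4.37,fy=4.37,interpolation=2)[:,:800]
c=np.zeros((384+b.shape[0],800,3),np.uint8);c[:384,:600]=a;c[384:,:b.shape[1]]=b
c=c[:,:800];print(c.shape);cv2.imwrite("pics/z.png",cv2.resize(c,(800,600)) if c.shape[0]>600 else c)
# side: rotator cloud
s=np.load("side0.npz");p2,d2=s["p"],s["d"]
cv2.imwrite("pics/zs.png",cv2.resize(p2[205:320,250:400,::-1],(780,598),interpolation=2))
E
```

```text
blue [41.51098901 81.91758242] [ 25  75  34  15 182] [0.8779 0.6812 0.035 ] 0.111
blue [56.74193548 88.48387097] [51 84 12  8 31] [0.8564 0.6349 0.035 ] 0.08
blue [165.46153846 178.90384615] [160 176  12   7  52] [0.5862 0.3186 0.035 ] 0.063
blue [190.64285714 184.85714286] [188 183   6   5  28] [0.5679 0.2482 0.035 ] 0.046
blue [214.51724138 191.17241379] [211 189   8   5  29] [0.5488 0.1819 0.035 ] 0.054
blue [134.75409836 234.95081967] [131 229   9  12  61] [0.4317 0.4057 0.035 ] 0.043
blue [175.40677966 276.03389831] [170 274  12   5  59] [0.3168 0.2935 0.035 ] 0.043
bench noise 0.003405846282070912 0.0016062087714797668
rot 4523
(755, 800, 3)
```

View pics/z.png

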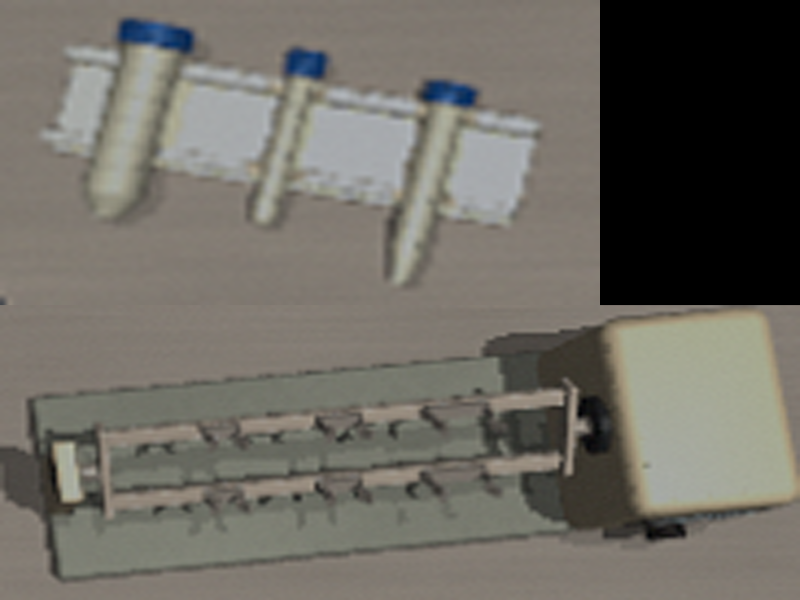

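View pics/zs.png

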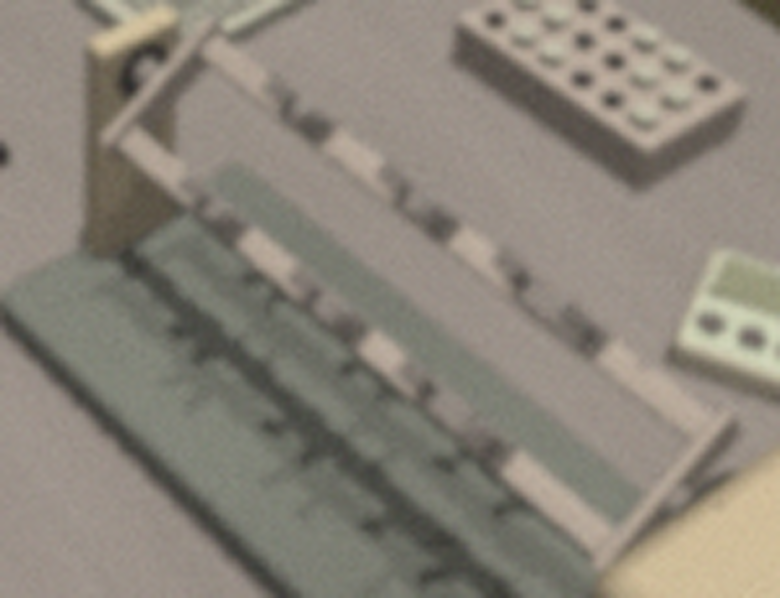

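Run:
```python
from h import *
T=np.load("top0.npz");S=np.load("side0.npz")
# tubes
H=cv2.cvtColor(T["p"],cv2.COLOR_RGB2HSV);Hs=cv2.cvtColor(S["p"],cv2.COLOR_RGB2HSV)
m=cv2.inRange(H,(100,120,50),(130,255,255));n,l,st,ce=cv2.connectedComponentsWithStats(m)
C={}
for nm,(u,v),z,off,r in(("L",(165,179),.0425,.039,.0145),("S",(190.6,185),.0312,.040,.0065),("M",(214.5,191),.034,.0385,.0085)):
    i=np.argmin(np.hypot(*(ce-[u,v]).T)+1e3*(st[:,4]<15)); C[nm]=plane("top",[ce[i]],z)[0]
    print(nm,"cap",C[nm].round(4))
for nm,(x,y),z in(("L",(107,213),.0425),("S",(263,220),.0312),("M",(402,283),.034)):
    t=plane("top",[(140+x/6,172+y/4.768)],z)[0]; print(nm,"tip",t.round(4),np.degrees(np.arctan2(*(C[nm]-t)[[1,0]])).round(2),np.linalg.norm(C[nm]-t).round(4))
a=C["L"]-C["M"];print("caps yaw",np.degrees(np.arctan2(-a[0],a[1])))
# side caps
ms=cv2.inRange(Hs,(100,120,50),(130,255,255));n,l,st,ce=cv2.connectedComponentsWithStats(ms)
for i in range(1,n):
    if st[i,4]>12: print("side blue",ce[i].round(1),st[i,4])
for k in C: print(k,"proj",proj("side",C[k]).round(1))
# cradle cloud ridge
M=np.zeros(T["d"].shape,bool);M[172:240,145:235]=1
uv,P=cloud("top",T["d"],M)
yaw=np.radians(-15.3);ex=np.array([np.cos(yaw),np.sin(yaw),0]);ey=np.array([-ex[1],ex[0],0])
for k,zt in(("L",.045),("M",.036),("S",.033)):
    q=P-C[k]; q=np.c_[q@ex,q@ey]; w=(abs(q[:,1])<.02)&(q[:,0]<.0)&(q[:,0]>-.1)&(P[:,2]>zt)&((q[:,0]<-.03)|True)
    f=np.polyfit(q[w,0],q[w,1],1);print(k,w.sum(),"slope deg",np.degrees(f[0]).round(2),"off",f[1].round(4),"zmax",np.percentile(P[w,2],90).round(4))
# rails: triangulate ends
def tri(a,b):
    o1,d1=rays("top",[a]);o2,d2=rays("side",[b]);A=np.stack([d1[0],-d2[0]],1);s=np.linalg.lstsq(A,o2-o1,rcond=None)[0]
    x=o1+s[0]*d1[0];y=o2+s[1]*d2[0];return (x+y)/2,np.linalg.norm(x-y)
E_={}
for k,a,b in(("u+",(294.9,172.5),(289.4,214.6)),("u-",(401,161),(388.5,286.7)),("l+",(297,191),(274,232)),("l-",(400,180),(367.3,310.8))):
    E_[k],g=tri(a,b);print(k,E_[k].round(4),g.round(4))
def frame(E_):
    y=(E_["u+"]-E_["u-"]+E_["l+"]-E_["l-"]);y/=np.linalg.norm(y)
    x=(E_["u+"]+E_["u-"]-E_["l+"]-E_["l-"]);x-=x@y*y;x/=np.linalg.norm(x);return np.stack([x,y,np.cross(x,y)],1)
R=frame(E_);O=sum(E_.values())/4;print(R.round(3),O.round(4))
for nm,s in(("top",T),("side",S)):
    _,P=cloud(nm,s["d"],np.ones((384,512),bool));q=(P-O)@R
    w=(abs(q[:,1])<.13)&(abs(q[:,2])<.045)&(abs(q[:,0])<.06);q=q[w]
    print(nm,len(q));np.save(f"q_{nm}.npy",q)
    for sg in(1,-1):
        a=q[(abs(q[:,0]-sg*.027)<.014)]
        h,e=np.histogram(a[:,2],np.arange(-.045,.046,.005));print(sg,h)
        lo=a[(abs(a[:,2])<.012)];print(np.median(lo,0).round(4))
np.savez("pf.npz",R=R,O=O)
```

```text
L cap [0.5853 0.3173 0.0425]
S cap [0.5683 0.2487 0.0312]
M cap [0.5489 0.182  0.034 ]
L tip [0.4809 0.3393 0.0425] -11.87 0.1067
S tip [0.4758 0.2688 0.0312] -12.23 0.0947
M tip [0.4379 0.2045 0.034 ] -11.49 0.1133
caps yaw -15.07133133701053
side blue [245.  102.7] 87
side blue [222.2 173.8] 24
side blue [161.9 181.4] 58
side blue [227.8 190.5] 13
side blue [233.3 204. ] 13
side blue [138.4 214.6] 50
L proj [[222.5 175. ]]
S proj [[228.6 191.3]]
M proj [[233.8 204.9]]
L 359 slope deg 2.88 off -0.0026 zmax 0.0599
M 220 slope deg 1.53 off -0.0007 zmax 0.0471
S 178 slope deg 2.2 off 0.0007 zmax 0.0421
u+ [ 0.5824 -0.0334  0.1351] 0.0033
u- [ 0.6079 -0.3104  0.145 ] 0.0023
l+ [ 0.5366 -0.0399  0.1083] 0.0033
l- [ 0.5607 -0.3143  0.1115] 0.0008
[[ 0.836 -0.089 -0.542]
 [ 0.088  0.996 -0.029]
 [ 0.542 -0.024  0.84 ]] [ 0.5719 -0.1745  0.125 ]
top 1232
1 [  0   0   0   0   0   0   0   7  42 173 216  89  19  10  18  35  12   6]
[ 0.0308 -0.0052  0.0055]
-1 [  0   0   0   0   0   0   1   5  56 191 192  64  16  11  27  22  15   5]
[-0.0234 -0.003   0.0047]
side 1405
1 [  0   0   0   0   0   0   0   1  51 229 204  81  23  32  37  29  18  13]
[ 0.025  -0.0267  0.0048]
-1 [  0   0   0   0   0   0   0   0  78 243 157  56  30  26  35  35  19   8]
[-0.0281 -0.0262  0.0038]
```

Run:
```python
from h import *
f=np.load("pf.npz");R,O=f["R"],f["O"]
y=R[:,1]*[1,1,0];y/=np.linalg.norm(y)
for nm in("top","side"):
    q=np.load(f"q_{nm}.npy")
    lo=q[(abs(q[:,2]-.003)<.008)&(abs(abs(q[:,0])-.027)<.012)]
    A=np.c_[lo[:,0],lo[:,1],np.ones(len(lo))];c=np.linalg.lstsq(A,lo[:,2],rcond=None)[0]
    print(nm,"plane dz/dx,dz/dy,z0",c.round(4))
    for s in(1,-1):
        l=lo[lo[:,0]*s>0];print(" rail",s,np.polyfit(l[:,1],l[:,0],1).round(4))
        cl=q[(q[:,2]>.016)&(abs(q[:,0]-s*.027)<.015)]
        for g in(-.07,0,.07):
            k=cl[abs(cl[:,1]-g)<.025];print("  clip",g,len(k),k.mean(0).round(4),((k[:,1].max()+k[:,1].min())/2).round(4))
    e=q[:,1]
T=np.load("top0.npz");S=np.load("side0.npz")
# rail y-extent using all points
for nm,s in(("top",T),("side",S)):
    _,P=cloud(nm,s["d"],np.ones((384,512),bool));q=(P-O)@R
    k=q[(abs(abs(q[:,0])-.027)<.008)&(abs(q[:,2]-.003)<.01)&(abs(q[:,1])<.17)];print(nm,"y ext",np.percentile(k[:,1],[0,1,99,100]).round(4))
    k=q[(abs(q[:,0])<.018)&(abs(q[:,2])<.02)&(abs(q[:,1])>.12)&(abs(q[:,1])<.2)];print(np.histogram(k[:,1],np.arange(-.18,.181,.004))[0])
# cradle yaw from white mask (low saturation, bright)
H=cv2.cvtColor(T["p"],cv2.COLOR_RGB2HSV)
m=((H[:,:,2]>165)&(H[:,:,1]<45)).astype(np.uint8);m[:170]=0;m[240:]=0;m[:,:140]=0;m[:,240:]=0
v,u=np.nonzero(m);P=plane("top",np.c_[u,v],.02)[:,:2].astype(np.float32);print("cradle",len(u),cv2.minAreaRect(P))
```

```text
top plane dz/dx,dz/dy,z0 [0.008  0.0162 0.0048]
 rail 1 [0.0055 0.0299]
  clip -0.07 35 [ 0.0284 -0.0711  0.0325] -0.0714
  clip 0 29 [ 0.0287 -0.0019  0.0289] -0.002
  clip 0.07 30 [0.0294 0.0697 0.0273] 0.0695
 rail -1 [ 0.0061 -0.0242]
  clip -0.07 34 [-0.0263 -0.0707  0.0323] -0.0712
  clip 0 30 [-0.0254 -0.0019  0.0282] -0.0021
  clip 0.07 25 [-0.0252  0.0691  0.0275] 0.0692
side plane dz/dx,dz/dy,z0 [0.014  0.0228 0.0046]
 rail 1 [0.0052 0.0256]
  clip -0.07 66 [ 0.0256 -0.0707  0.0311] -0.0693
  clip 0 45 [0.0258 0.001  0.0267] 0.0001
  clip 0.07 37 [0.0269 0.0705 0.0258] 0.0711
 rail -1 [ 0.0083 -0.0277]
  clip -0.07 64 [-0.0282 -0.069   0.031 ] -0.0684
  clip 0 41 [-0.0275  0.0026  0.027 ] 0.0022
  clip 0.07 40 [-0.0272  0.0718  0.026 ] 0.0703
top y ext [-0.164  -0.1618  0.1627  0.1697]
[ 0  0  0  1 17 25 47  5  8 18 37  0  0  0  0  0  0  0  0  0  0  0  0  0
  0  0  0  0  0  0  0  0  0  0  0  0  0  0  0  0  0  0  0  0  0  0  0  0
  0  0  0  0  0  0  0  0  0  0  0  0  0  0  0  0  0  0  0  0  0  0  0  0
  0  0  0  0  0  0  1 15 19  7  9  6  5  3  5 15  0  0]
side y ext [-0.1623 -0.142   0.164   0.1698]
[ 0  0  0  0  0  2 18  1 12 74 35  0  0  0  0  0  0  0  0  0  0  0  0  0
  0  0  0  0  0  0  0  0  0  0  0  0  0  0  0  0  0  0  0  0  0  0  0  0
  0  0  0  0  0  0  0  0  0  0  0  0  0  0  0  0  0  0  0  0  0  0  0  0
  0  0  0  0  0  0  0 70 29  5  8 24 69  4  4  5  0  0]
cradle 935 ((0.509127676486969, 0.2617529630661011), (0.22190061211585999, 0.10289345681667328), 75.15750122070312)
```

```bash
cat > plan.py <<'E'
import numpy as np,sys
from scipy.spatial.transform import Rotation as Ro
ex=lambda v:Ro.from_rotvec(v).as_matrix()
yw=np.radians(4.9);ti=np.radians(33.4);O=np.array([.5727,-.1744,.125])
Y=np.array([-np.sin(yw),np.cos(yw),0]);H=np.array([np.cos(yw),np.sin(yw),0])
X=H*np.cos(ti)+[0,0,np.sin(ti)];Z=np.cross(X,Y)
RP=np.stack([X,Y,Z],1);RS=np.stack([-X,Y,-Z],1)
cy=np.radians(-14.5);c=np.array([np.cos(cy),np.sin(cy),0]);dn=np.array([0,0,-1.]);RC=np.stack([-c,np.cross(dn,-c),dn],1)
TUBE=dict(L=[.5475,.3271,.0425],S=[.5296,.2587,.0312],M=[.5116,.1916,.034])
SEAT=dict(L=[0,-.07,.0245],M=[0,0,.0185],S=[0,.07,.0165])
def pick(k,h): return np.array(TUBE[k])-[0,0,.019-h],RC
def seat(k,dx,dz): return O+RP@(np.array(SEAT[k])+[dx,0,dz])-.019*Z,RS
def seg(p,R,p1,R1,n):
    r=np.degrees(Ro.from_matrix(R.T@R1).as_rotvec())/n;r=r.round(1);E=ex(np.radians(r))
    A=np.zeros((3,3));Q=R.copy()
    for i in range(n): A+=Q;Q=Q@E
    v=np.linalg.solve(A,p1-p).round(4)
    Q=R.copy();q=p.copy();zs=[]
    for i in range(n): q=q+Q@v;Q=Q@E;zs.append(q)
    print(n,"rows rot",r.tolist(),"lin",v.tolist(),"-> end",q.round(4),"minz",min(z[2] for z in zs).round(3)); return q,Q
def path(p,R,*w):
    for (p1,R1),n in w: p,R=seg(p,R,p1,R1,n)
    return p,R
def now():
    from station import ctrl
    o=ctrl.get_obs();p,R=o["tool_pos"],ex(o["tool_rot"]);print("t",o["t"],"p",p.round(4),"F",o["contact_force"].round(1),"open",round(o["opening"],4),"grip",round(o["grip_force"],1));return p,R
def inplat(p,R): print("grip pt in platform mm",((p-.019*R[:,2]-O)@RP*1e3).round(1),"rotdiff deg",np.degrees(Ro.from_matrix(RS.T@R).as_rotvec()).round(1))
E
python3 - <<'E'
from plan import *
p,R=now(); k="L"
path(p,R,(pick(k,.1),12),(pick(k,0),6),(pick(k,.22),8),(seat(k,.006,.06),20),(seat(k,.006,.02),3),(seat(k,.006,0),6))
E
```

```text
t 0.1 p [0.2804 0.5579 0.2302] F [ 0.4  0.1 -0.3] open 0.0851 grip 0.0
12 rows rot [-0.0, -0.0, -1.0] lin [-0.0278, -0.0099, 0.0089] -> end [0.5479 0.3269 0.1234] minz 0.123
6 rows rot [-0.0, -0.0, -0.0] lin [0.0001, 0.0001, 0.0167] -> end [0.5474 0.3274 0.0232] minz 0.023
8 rows rot [-0.0, -0.0, -0.0] lin [-0.0, -0.0001, -0.0275] -> end [0.5474 0.327  0.2432] minz 0.051
20 rows rot [-0.3, -1.7, -0.9] lin [-0.0022, -0.0288, 0.0033] -> end [ 0.5486 -0.2477  0.1825] minz 0.183
3 rows rot [-0.1, 0.3, -0.3] lin [0.0003, 0.0004, 0.0131] -> end [ 0.5696 -0.2448  0.1494] minz 0.149
6 rows rot [0.0, 0.0, -0.0] lin [-0.0, -0.0, 0.0033] -> end [ 0.5805 -0.2438  0.1329] minz 0.133
```

Emit:
jog_arm:
  steps:
    - {"delta_rot":[0,0,-1],"linear":[-0.0278,-0.0099,0.0089],"grip":0.055}
    - {"delta_rot":[0,0,-1],"linear":[-0.0278,-0.0099,0.0089],"grip":0.055}
    - {"delta_rot":[0,0,-1],"linear":[-0.0278,-0.0099,0.0089],"grip":0.055}
    - {"delta_rot":[0,0,-1],"linear":[-0.0278,-0.0099,0.0089],"grip":0.055}
    - {"delta_rot":[0,0,-1],"linear":[-0.0278,-0.0099,0.0089],"grip":0.055}
    - {"delta_rot":[0,0,-1],"linear":[-0.0278,-0.0099,0.0089],"grip":0.055}
    - {"delta_rot":[0,0,-1],"linear":[-0.0278,-0.0099,0.0089],"grip":0.055}
    - {"delta_rot":[0,0,-1],"linear":[-0.0278,-0.0099,0.0089],"grip":0.055}
    - {"delta_rot":[0,0,-1],"linear":[-0.0278,-0.0099,0.0089],"grip":0.055}
    - {"delta_rot":[0,0,-1],"linear":[-0.0278,-0.0099,0.0089],"grip":0.055}
  newtons: 60

```text
t: 1.1
tool_pos: [0.5009, 0.3609, 0.1413]
tool_rot: [-0.455, -3.108, 0.001]
contact_force: [-0.3, 0.3, 0.3]
opening: 0.0547
grip_force: 0.0
```

Emit:
jog_arm:
  steps:
    - {"delta_rot":[0,0,-1],"linear":[-0.0278,-0.0099,0.0089],"grip":0.055}
    - {"delta_rot":[0,0,-1],"linear":[-0.0278,-0.0099,0.0089],"grip":0.055}
    - {"delta_rot":[0,0,0],"linear":[0,0,0],"grip":0.055}
    - {"delta_rot":[0,0,0],"linear":[0,0,0],"grip":0.055}
    - {"delta_rot":[0,0,0],"linear":[0,0,0],"grip":0.055}

```text
t: 1.6
tool_pos: [0.5477, 0.328, 0.1245]
tool_rot: [-0.401, -3.116, -0.0]
contact_force: [0.3, 1.1, 0.3]
opening: 0.0548
grip_force: 0.0
```

Run:
```python
from plan import *
from h import *
p,R=now(); k="L"
print("tool x,y",R[:,0].round(3),R[:,1].round(3))
path(p,R,(pick(k,0),6))
P,d=ctrl.get_image("top");cv2.imwrite("pics/a.png",cv2.resize(P[150:250,130:250,::-1],(720,600),interpolation=2))
```

```text
t 1.6 p [0.5477 0.328  0.1245] F [0.3 1.1 0.3] open 0.0548 grip 0.0
tool x,y [-0.967  0.253  0.   ] [0.253 0.967 0.   ]
6 rows rot [0.0, -0.0, -0.0] lin [-0.0, -0.0002, 0.0168] -> end [0.5474 0.3268 0.0237] minz 0.024
```

View pics/a.png

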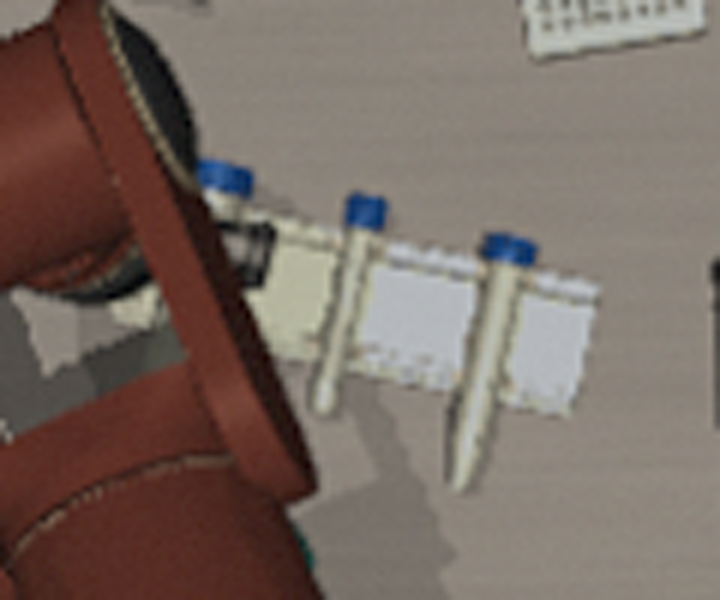

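The gripper stands over the large tube, with its right finger at (250,250) between the cradle walls. Next I descend, grip and lift.

Emit:
jog_arm:
  steps:
    - {"delta_rot":[0,0,0],"linear":[0,-0.0002,0.0168],"grip":0.055}
    - {"delta_rot":[0,0,0],"linear":[0,-0.0002,0.0168],"grip":0.055}
    - {"delta_rot":[0,0,0],"linear":[0,-0.0002,0.0168],"grip":0.055}
    - {"delta_rot":[0,0,0],"linear":[0,-0.0002,0.0168],"grip":0.055}
    - {"delta_rot":[0,0,0],"linear":[0,-0.0002,0.0168],"grip":0.055}
    - {"delta_rot":[0,0,0],"linear":[0,-0.0002,0.0168],"grip":0.055}
    - {"delta_rot":[0,0,0],"linear":[0,0,0],"grip":0.055}
    - {"delta_rot":[0,0,0],"linear":[0,0,0],"grip":0.02}
    - {"delta_rot":[0,0,0],"linear":[0,0,0],"grip":0.02}
    - {"delta_rot":[0,0,0],"linear":[0,0,0],"grip":0.02}
  newtons: 60

```text
t: 2.65
tool_pos: [0.5485, 0.3256, 0.0249]
tool_rot: [0.401, 3.115, -0.003]
contact_force: [-2.6, -3.8, 1.5]
opening: 0.0275
grip_force: 58.7
```

Emit:
jog_arm:
  steps:
    - {"delta_rot":[0,0,0],"linear":[0,0,0],"grip":0.02}
    - {"delta_rot":[0,0,0],"linear":[0,0,0],"grip":0.02}
    - {"delta_rot":[0,0,0],"linear":[0,0,-0.0275],"grip":0.02}
    - {"delta_rot":[0,0,0],"linear":[0,0,-0.0275],"grip":0.02}
    - {"delta_rot":[0,0,0],"linear":[0,0,-0.0275],"grip":0.02}
    - {"delta_rot":[0,0,0],"linear":[0,0,-0.0275],"grip":0.02}
    - {"delta_rot":[0,0,0],"linear":[0,0,-0.0275],"grip":0.02}
    - {"delta_rot":[0,0,0],"linear":[0,0,-0.0275],"grip":0.02}
    - {"delta_rot":[0,0,0],"linear":[0,0,-0.0275],"grip":0.02}
    - {"delta_rot":[0,0,0],"linear":[0,0,-0.0275],"grip":0.02}

```text
t: 3.65
tool_pos: [0.5482, 0.3267, 0.2459]
tool_rot: [0.401, 3.114, 0.003]
contact_force: [0.3, -0.5, -1.0]
opening: 0.0277
grip_force: 58.9
```

Run:
```python
from plan import *
p,R=now(); k="L"
path(p,R,(seat(k,.006,.07),20))
```

```text
t 3.65 p [0.5482 0.3267 0.2459] F [ 0.3 -0.5 -1. ] open 0.0277 grip 58.9
20 rows rot [-0.3, -1.6, -1.0] lin [-0.0015, -0.0289, 0.0027] -> end [ 0.5415 -0.2479  0.1907] minz 0.191
```

Emit:
jog_arm:
  steps:
    - {"delta_rot":[-0.3,-1.6,-1.0],"linear":[-0.0015,-0.0289,0.0027],"grip":0.02}
    - {"delta_rot":[-0.3,-1.6,-1.0],"linear":[-0.0015,-0.0289,0.0027],"grip":0.02}
    - {"delta_rot":[-0.3,-1.6,-1.0],"linear":[-0.0015,-0.0289,0.0027],"grip":0.02}
    - {"delta_rot":[-0.3,-1.6,-1.0],"linear":[-0.0015,-0.0289,0.0027],"grip":0.02}
    - {"delta_rot":[-0.3,-1.6,-1.0],"linear":[-0.0015,-0.0289,0.0027],"grip":0.02}
    - {"delta_rot":[-0.3,-1.6,-1.0],"linear":[-0.0015,-0.0289,0.0027],"grip":0.02}
    - {"delta_rot":[-0.3,-1.6,-1.0],"linear":[-0.0015,-0.0289,0.0027],"grip":0.02}
    - {"delta_rot":[-0.3,-1.6,-1.0],"linear":[-0.0015,-0.0289,0.0027],"grip":0.02}
    - {"delta_rot":[-0.3,-1.6,-1.0],"linear":[-0.0015,-0.0289,0.0027],"grip":0.02}
    - {"delta_rot":[-0.3,-1.6,-1.0],"linear":[-0.0015,-0.0289,0.0027],"grip":0.02}

```text
t: 4.65
tool_pos: [0.5156, 0.0388, 0.2152]
tool_rot: [0.114, 2.852, 0.024]
contact_force: [0.4, -0.2, -0.8]
opening: 0.0276
grip_force: 59.0
```

Emit:
jog_arm:
  steps:
    - {"delta_rot":[-0.3,-1.6,-1.0],"linear":[-0.0015,-0.0289,0.0027],"grip":0.02}
    - {"delta_rot":[-0.3,-1.6,-1.0],"linear":[-0.0015,-0.0289,0.0027],"grip":0.02}
    - {"delta_rot":[-0.3,-1.6,-1.0],"linear":[-0.0015,-0.0289,0.0027],"grip":0.02}
    - {"delta_rot":[-0.3,-1.6,-1.0],"linear":[-0.0015,-0.0289,0.0027],"grip":0.02}
    - {"delta_rot":[-0.3,-1.6,-1.0],"linear":[-0.0015,-0.0289,0.0027],"grip":0.02}
    - {"delta_rot":[-0.3,-1.6,-1.0],"linear":[-0.0015,-0.0289,0.0027],"grip":0.02}
    - {"delta_rot":[-0.3,-1.6,-1.0],"linear":[-0.0015,-0.0289,0.0027],"grip":0.02}
    - {"delta_rot":[-0.3,-1.6,-1.0],"linear":[-0.0015,-0.0289,0.0027],"grip":0.02}
    - {"delta_rot":[-0.3,-1.6,-1.0],"linear":[-0.0015,-0.0289,0.0027],"grip":0.02}
    - {"delta_rot":[-0.3,-1.6,-1.0],"linear":[-0.0015,-0.0289,0.0027],"grip":0.02}

```text
t: 5.65
tool_pos: [0.5416, -0.2499, 0.1907]
tool_rot: [-0.133, 2.57, 0.04]
contact_force: [-0.4, 1.0, -0.4]
opening: 0.0272
grip_force: 59.0
```

Emit:
jog_arm:
  steps:
    - {"delta_rot":[0,0,0],"linear":[0,0,0],"grip":0.02}
    - {"delta_rot":[0,0,0],"linear":[0,0,0],"grip":0.02}

```text
t: 5.85
tool_pos: [0.5412, -0.2489, 0.19]
tool_rot: [-0.13, 2.573, 0.042]
contact_force: [0.1, 0.5, -0.6]
opening: 0.027
grip_force: 59.1
```

Run:
```python
from plan import *
from h import *
p,R=now(); k="L";inplat(p,R)
path(p,R,(seat(k,.006,.025),4))
a,_=ctrl.get_image("side");b,_=ctrl.get_image("top")
# tube_large: cap blob in both views -> triangulate, compare
for nm,P in(("side",a),("top",b)):
    H=cv2.cvtColor(P,cv2.COLOR_RGB2HSV);m=cv2.inRange(H,(100,120,40),(130,255,255));n,l,st,ce=cv2.connectedComponentsWithStats(m)
    want=proj(nm,p-.019*R[:,2]-.039*R[:,0])[0];i=np.argmin(np.hypot(*(ce-want).T)+1e3*(st[:,4]<15));print(nm,"cap want",want.round(1),"seen",ce[i].round(1),st[i,4])
cv2.imwrite("pics/b.png",np.vstack([cv2.resize(a[190:330,240:420,::-1],(500,389)),cv2.resize(b[130:206,290:470,::-1],(500,211))]))
```

```text
t 5.85 p [ 0.5412 -0.2489  0.19  ] F [ 0.1  0.5 -0.6] open 0.027 grip 59.1
grip pt in platform mm [  4.6 -71.8  94. ] rotdiff deg [-0.7  1.  -0.7]
4 rows rot [0.2, -0.2, 0.2] lin [-0.0006, 0.0003, 0.0111] -> end [ 0.567  -0.2452  0.1539] minz 0.154
side cap want [351.7 242.4] seen [350.  242.3] 102
top cap want [386.1 174.2] seen [385.7 174.6] 130
```

View pics/b.png

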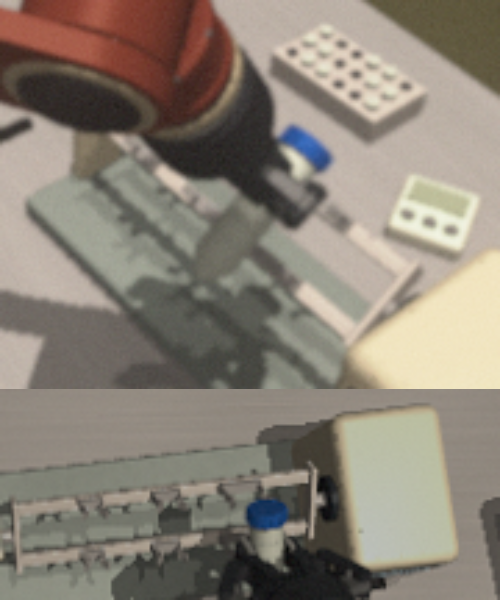

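Emit:
jog_arm:
  steps:
    - {"delta_rot":[0.2,-0.2,0.2],"linear":[-0.0006,0.0003,0.0111],"grip":0.02}
    - {"delta_rot":[0.2,-0.2,0.2],"linear":[-0.0006,0.0003,0.0111],"grip":0.02}
    - {"delta_rot":[0.2,-0.2,0.2],"linear":[-0.0006,0.0003,0.0111],"grip":0.02}
    - {"delta_rot":[0.2,-0.2,0.2],"linear":[-0.0006,0.0003,0.0111],"grip":0.02}
    - {"delta_rot":[0,0,0],"linear":[0,0,0],"grip":0.02}
    - {"delta_rot":[0,0,0],"linear":[0,0,0],"grip":0.02}
  newtons: 80

```text
t: 6.55
tool_pos: [0.567, -0.2442, 0.1527]
tool_rot: [-0.108, 2.561, 0.033]
contact_force: [-0.1, 1.0, -1.1]
opening: 0.027
grip_force: 79.2
```

Run:
```python
from plan import *
p,R=now(); k="L";inplat(p,R)
path(p,R,(seat(k,.006,.005),5))
```

```text
t 6.55 p [ 0.567  -0.2442  0.1527] F [-0.1  1.  -1.1] open 0.027 grip 79.2
grip pt in platform mm [  5.6 -69.1  48.6] rotdiff deg [0.  0.3 0. ]
5 rows rot [-0.0, -0.1, -0.0] lin [-0.0001, -0.0002, 0.0038] -> end [ 0.5779 -0.2443  0.1371] minz 0.137
```

Emit:
jog_arm:
  steps:
    - {"delta_rot":[0,-0.1,0],"linear":[0,-0.0002,0.0038],"grip":0.02}
    - {"delta_rot":[0,-0.1,0],"linear":[0,-0.0002,0.0038],"grip":0.02}
    - {"delta_rot":[0,-0.1,0],"linear":[0,-0.0002,0.0038],"grip":0.02}

```text
t: 6.85
tool_pos: [0.574, -0.2457, 0.1461]
tool_rot: [-0.107, 2.553, 0.029]
contact_force: [-7.9, 1.2, 10.3]
opening: 0.0264
grip_force: 80.3
```

Emit:
jog_arm:
  steps:
    - {"delta_rot":[0,0,0],"linear":[0,-0.0002,0.0025],"grip":0.02}
    - {"delta_rot":[0,0,0],"linear":[0,-0.0002,0.0025],"grip":0.02}
    - {"delta_rot":[0,0,0],"linear":[0,0,0],"grip":0.02}

```text
t: 7.15
tool_pos: [0.5771, -0.2451, 0.141]
tool_rot: [-0.106, 2.552, 0.031]
contact_force: [4.6, 0.9, 0.5]
opening: 0.0267
grip_force: 78.8
```

Emit:
jog_arm:
  steps:
    - {"delta_rot":[0,0,0],"linear":[0,0,0.0025],"grip":0.02}
    - {"delta_rot":[0,0,0],"linear":[0,0,0.0025],"grip":0.02}
    - {"delta_rot":[0,0,0],"linear":[0,0,0],"grip":0.02}

```text
t: 7.45
tool_pos: [0.5788, -0.2445, 0.1345]
tool_rot: [-0.107, 2.556, 0.031]
contact_force: [5.4, -0.6, -3.2]
opening: 0.0271
grip_force: 78.6
```

Run:
```python
from plan import *
p,R=now();inplat(p,R)
from station import ctrl
print((ctrl.get_obs()["contact_force"]@RP).round(1))
```

```text
t 7.45 p [ 0.5788 -0.2445  0.1345] F [ 5.4 -0.6 -3.2] open 0.0271 grip 78.6
grip pt in platform mm [  5.3 -70.3  26.9] rotdiff deg [ 0.1 -0.1  0.1]
[ 2.7 -1.1 -5.6]
```

Emit:
jog_arm:
  steps:
    - {"delta_rot":[0,0,0],"linear":[0,0,0.0015],"grip":0.02}
    - {"delta_rot":[0,0,0],"linear":[0,0,0.001],"grip":0.02}
    - {"delta_rot":[0,0,0],"linear":[0,0,0],"grip":0.02}

```text
t: 7.75
tool_pos: [0.5794, -0.2445, 0.1331]
tool_rot: [-0.109, 2.557, 0.032]
contact_force: [-6.5, 1.4, 4.8]
opening: 0.0269
grip_force: 80.2
```

```bash
cat > s.py <<'E'
from plan import *
from station import ctrl
p,R=now();inplat(p,R);print("F plat",(ctrl.get_obs()["contact_force"]@RP).round(1))
E
python3 s.py
```

```text
t 7.75 p [ 0.5794 -0.2445  0.1331] F [-6.5  1.4  4.8] open 0.0269 grip 80.2
grip pt in platform mm [  5.1 -70.4  25.4] rotdiff deg [0. 0. 0.]
F plat [-2.7  1.9  7.5]
```

Emit:
jog_arm:
  steps:
    - {"delta_rot":[0,0,0],"linear":[0.0015,0,0],"grip":0.02}
    - {"delta_rot":[0,0,0],"linear":[0.0015,0,0],"grip":0.02}
    - {"delta_rot":[0,0,0],"linear":[0,0,0],"grip":0.02}

```text
t: 8.05
tool_pos: [0.5781, -0.2449, 0.1324]
tool_rot: [-0.108, 2.554, 0.03]
contact_force: [1.8, 1.5, 2.2]
opening: 0.0272
grip_force: 79.5
```

```bash
python3 s.py
```

```text
t 8.05 p [ 0.5781 -0.2449  0.1324] F [1.8 1.5 2.2] open 0.0272 grip 79.5
grip pt in platform mm [  3.5 -70.7  25.5] rotdiff deg [ 0.1 -0.1  0. ]
F plat [2.8 1.4 0.7]
```

Emit:
jog_arm:
  steps:
    - {"delta_rot":[0,0,0],"linear":[0.001,0,0],"grip":0.02}
    - {"delta_rot":[0,0,0],"linear":[0.001,0,0],"grip":0.02}
    - {"delta_rot":[0,0,0],"linear":[0,0,0],"grip":0.02}

```text
t: 8.35
tool_pos: [0.5773, -0.2451, 0.1319]
tool_rot: [-0.107, 2.552, 0.03]
contact_force: [9.8, 2.1, 0.9]
opening: 0.0265
grip_force: 79.0
```

```bash
python3 s.py
```

```text
t 8.35 p [ 0.5773 -0.2451  0.1319] F [9.8 2.1 0.9] open 0.0265 grip 79.0
grip pt in platform mm [  2.5 -70.7  25.6] rotdiff deg [ 0.1 -0.3  0.1]
F plat [ 8.8  1.3 -4.7]
```

Emit:
jog_arm:
  steps:
    - {"delta_rot":[0,0,0],"linear":[0.001,0,0],"grip":0.02}
    - {"delta_rot":[0,0,0],"linear":[0,0,0],"grip":0.02}

```text
t: 8.55
tool_pos: [0.5772, -0.2451, 0.1319]
tool_rot: [-0.106, 2.55, 0.03]
contact_force: [12.4, 2.2, 0.3]
opening: 0.0269
grip_force: 78.8
```

```bash
cat >> s.py <<'E'
import sys
if len(sys.argv)>1:
    import cv2,h
    off=float(sys.argv[1])
    for nm in("side","top"):
        P,_=ctrl.get_image(nm);H=cv2.cvtColor(P,cv2.COLOR_RGB2HSV);m=cv2.inRange(H,(100,120,40),(130,255,255));n,l,st,ce=cv2.connectedComponentsWithStats(m)
        g=p-.019*R[:,2];a,b=h.proj(nm,[g-off*R[:,0],g-(off+.01)*R[:,0]])
        i=np.argmin(np.hypot(*(ce-a).T)+1e3*(st[:,4]<10));print(nm,"cap want",a.round(1),"10mm",(b-a).round(1),"seen-want",(ce[i]-a).round(1),"along mm",round(float((ce[i]-a)@(b-a)/((b-a)@(b-a))*10),1),st[i,4])
E
python3 s.py .039
```

```text
t 8.55 p [ 0.5772 -0.2451  0.1319] F [12.4  2.2  0.3] open 0.0269 grip 78.8
grip pt in platform mm [  2.4 -70.8  25.6] rotdiff deg [ 0.2 -0.4  0.1]
F plat [10.6  1.2 -6.7]
side cap want [360.8 256.9] 10mm [ 3.4 -3.9] seen-want [-1.7 -0. ] along mm -2.2 89
top cap want [378.1 163.2] 10mm [ 0.1 -3.6] seen-want [-0.2  0.4] along mm -1.1 114
```

Emit:
jog_arm:
  steps:
    - {"delta_rot":[0,0,0],"linear":[0.001,0,0],"grip":0.02}
    - {"delta_rot":[0,0,0],"linear":[0,0,0],"grip":0.02}

```text
t: 8.85
tool_pos: [0.5771, -0.2451, 0.1319]
tool_rot: [-0.106, 2.548, 0.03]
contact_force: [17.9, 4.1, -1.7]
opening: 0.0267
grip_force: 79.0
```

```bash
python3 s.py .039
```

```text
t 8.85 p [ 0.5771 -0.2451  0.1319] F [17.9  4.1 -1.7] open 0.0267 grip 79.0
grip pt in platform mm [  2.3 -70.8  25.7] rotdiff deg [ 0.2 -0.5  0.1]
F plat [ 14.3   2.6 -11.4]
side cap want [360.7 256.9] 10mm [ 3.4 -3.9] seen-want [-1.7 -0. ] along mm -2.1 88
top cap want [378.2 163.3] 10mm [ 0.1 -3.6] seen-want [-0.3  0.3] along mm -1.0 117
```

Emit:
jog_arm:
  steps:
    - {"delta_rot":[0,0,0],"linear":[-0.0015,0,0],"grip":0.02}
    - {"delta_rot":[0,0,0],"linear":[0,0,0],"grip":0.05}
    - {"delta_rot":[0,0,0],"linear":[0,0,0],"grip":0.05}
    - {"delta_rot":[0,0,0],"linear":[0,0,-0.01],"grip":0.05}
    - {"delta_rot":[0,0,0],"linear":[0,0,-0.02],"grip":0.05}
    - {"delta_rot":[0,0,0],"linear":[0,0,-0.03],"grip":0.05}
    - {"delta_rot":[0,0,0],"linear":[0,0,-0.03],"grip":0.05}

```text
t: 9.65
tool_pos: [0.5246, -0.2489, 0.2055]
tool_rot: [-0.108, 2.557, 0.032]
contact_force: [-0.2, -0.4, 0.4]
opening: 0.0501
grip_force: 0.0
```

```bash
python3 s.py
python3 - <<'E'
from plan import *
p,R=now(); k="M"
path(p,R,(pick(k,.1),18),(pick(k,0),6))
E
```

```text
t 9.65 p [ 0.5246 -0.2489  0.2055] F [-0.2 -0.4  0.4] open 0.0501 grip 0.0
grip pt in platform mm [ -1.  -70.1 116.1] rotdiff deg [0.1 0.  0.1]
F plat [ 0.1 -0.4  0.5]
t 9.65 p [ 0.5246 -0.2489  0.2055] F [-0.2 -0.4  0.4] open 0.0501 grip 0.0
18 rows rot [0.3, 1.8, 1.0] lin [0.004, 0.0243, 0.0045] -> end [0.512  0.1915 0.1147] minz 0.115
6 rows rot [0.0, 0.1, 0.1] lin [0.0002, -0.0, 0.0166] -> end [0.5116 0.1918 0.0151] minz 0.015
```

Emit:
jog_arm:
  steps:
    - {"delta_rot":[0,0,0],"linear":[0,0,-0.03],"grip":0.04}
    - {"delta_rot":[0,0,0],"linear":[0,0,-0.03],"grip":0.04}

```text
t: 9.85
tool_pos: [0.4916, -0.2518, 0.2563]
tool_rot: [-0.108, 2.556, 0.03]
contact_force: [1.0, -0.3, -0.1]
opening: 0.0399
grip_force: 0.0
```

Run:
```python
from plan import *
p,R=now(); k="M"
path(p,R,(pick(k,.13),18),(pick(k,0),6))
```

```text
t 9.85 p [ 0.4916 -0.2518  0.2563] F [ 1.  -0.3 -0.1] open 0.0399 grip 0.0
18 rows rot [0.3, 1.8, 1.0] lin [0.0026, 0.0246, 0.0061] -> end [0.5119 0.1922 0.1457] minz 0.146
6 rows rot [0.0, 0.1, 0.1] lin [0.0002, -0.0001, 0.0218] -> end [0.5117 0.1918 0.0149] minz 0.015
```

Emit:
jog_arm:
  steps:
    - {"delta_rot":[0.3,1.8,1.0],"linear":[0.0026,0.0246,0.0061],"grip":0.04}
    - {"delta_rot":[0.3,1.8,1.0],"linear":[0.0026,0.0246,0.0061],"grip":0.04}
    - {"delta_rot":[0.3,1.8,1.0],"linear":[0.0026,0.0246,0.0061],"grip":0.04}
    - {"delta_rot":[0.3,1.8,1.0],"linear":[0.0026,0.0246,0.0061],"grip":0.04}
    - {"delta_rot":[0.3,1.8,1.0],"linear":[0.0026,0.0246,0.0061],"grip":0.04}
    - {"delta_rot":[0.3,1.8,1.0],"linear":[0.0026,0.0246,0.0061],"grip":0.04}
    - {"delta_rot":[0.3,1.8,1.0],"linear":[0.0026,0.0246,0.0061],"grip":0.04}
    - {"delta_rot":[0.3,1.8,1.0],"linear":[0.0026,0.0246,0.0061],"grip":0.04}
    - {"delta_rot":[0.3,1.8,1.0],"linear":[0.0026,0.0246,0.0061],"grip":0.04}

```text
t: 10.75
tool_pos: [0.4928, -0.0291, 0.199]
tool_rot: [0.117, 2.841, 0.015]
contact_force: [0.6, -1.1, -0.3]
opening: 0.0396
grip_force: 0.0
```

Emit:
jog_arm:
  steps:
    - {"delta_rot":[0.3,1.8,1.0],"linear":[0.0026,0.0246,0.0061],"grip":0.04}
    - {"delta_rot":[0.3,1.8,1.0],"linear":[0.0026,0.0246,0.0061],"grip":0.04}
    - {"delta_rot":[0.3,1.8,1.0],"linear":[0.0026,0.0246,0.0061],"grip":0.04}
    - {"delta_rot":[0.3,1.8,1.0],"linear":[0.0026,0.0246,0.0061],"grip":0.04}
    - {"delta_rot":[0.3,1.8,1.0],"linear":[0.0026,0.0246,0.0061],"grip":0.04}
    - {"delta_rot":[0.3,1.8,1.0],"linear":[0.0026,0.0246,0.0061],"grip":0.04}
    - {"delta_rot":[0.3,1.8,1.0],"linear":[0.0026,0.0246,0.0061],"grip":0.04}
    - {"delta_rot":[0.3,1.8,1.0],"linear":[0.0026,0.0246,0.0061],"grip":0.04}
    - {"delta_rot":[0.3,1.8,1.0],"linear":[0.0026,0.0246,0.0061],"grip":0.04}
    - {"delta_rot":[0,0,0],"linear":[0,0,0],"grip":0.04}

```text
t: 11.75
tool_pos: [0.5131, 0.1934, 0.1443]
tool_rot: [0.371, 3.108, -0.001]
contact_force: [0.0, -0.5, -1.1]
opening: 0.0401
grip_force: 0.0
```

Run:
```python
from plan import *
from h import *
p,R=now(); k="M"
path(p,R,(pick(k,0),7))
P,d=ctrl.get_image("top");np.savez("t1.npz",p=P,d=d);Q,_=ctrl.get_image("side")
# platform check: L cap expected position if seated; rail ends compare with before by template phase shift
L=O+RP@np.array([.039,-.07,.0245])
for nm,im in(("top",P),("side",Q)):
    H=cv2.cvtColor(im,cv2.COLOR_RGB2HSV);m=cv2.inRange(H,(100,120,40),(130,255,255));n,l,st,ce=cv2.connectedComponentsWithStats(m)
    w=proj(nm,[L,L+.01*X,L+.01*Y,L+.01*Z]);i=np.argmin(np.hypot(*(ce-w[0]).T)+1e3*(st[:,4]<10));print(nm,"want",w[0].round(1),"seen",ce[i].round(1),"10mm x,y,z",(w[1:]-w[0]).round(1).tolist())
old=cv2.cvtColor(np.load("side0.npz")["p"],cv2.COLOR_RGB2GRAY);new=cv2.cvtColor(Q,cv2.COLOR_RGB2GRAY)
for nm,(u,v) in dict(tailtop=(289,214),headlow=(366,310),headup=(388,287)).items():
    t=old[v-8:v+9,u-8:u+9];r=cv2.matchTemplate(new[v-14:v+15,u-14:u+15],t,5);print(nm,np.array(cv2.minMaxLoc(r)[3])-6,r.max().round(2))
cv2.imwrite("pics/c.png",np.vstack([cv2.resize(Q[190:330,240:420,::-1],(500,389)),cv2.resize(P[130:206,290:470,::-1],(500,211))]))
```

```text
t 11.75 p [0.5131 0.1934 0.1443] F [ 0.  -0.5 -1.1] open 0.0401 grip 0.0
7 rows rot [0.0, 0.1, 0.1] lin [0.0003, -0.0003, 0.0185] -> end [0.5114 0.1918 0.0148] minz 0.015
top want [377.7 163.9] seen [377.9 163.5] 10mm x,y,z [[0.1, -3.6], [-3.9, 0.4], [1.1, 1.7]]
side want [359.8 257.8] seen [359.2 256.8] 10mm x,y,z [[3.4, -3.9], [-3.9, -3.0], [-1.4, -1.9]]
tailtop [0 0] 0.99
headlow [0 0] 0.99
headup [0 0] 0.99
```

View pics/c.png

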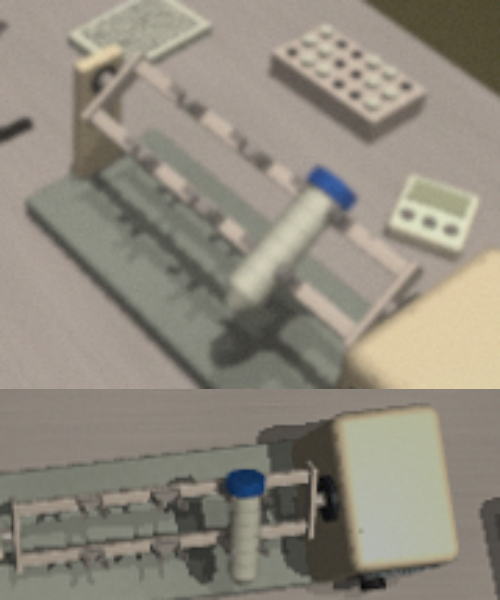

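The large tube lies in its clips with its cap at (330,185), against the upper rail, and the platform has not moved. Next is the medium tube.

Emit:
jog_arm:
  steps:
    - {"delta_rot":[0,0.1,0.1],"linear":[0.0003,-0.0003,0.0185],"grip":0.04}
    - {"delta_rot":[0,0.1,0.1],"linear":[0.0003,-0.0003,0.0185],"grip":0.04}
    - {"delta_rot":[0,0.1,0.1],"linear":[0.0003,-0.0003,0.0185],"grip":0.04}
    - {"delta_rot":[0,0.1,0.1],"linear":[0.0003,-0.0003,0.0185],"grip":0.04}
    - {"delta_rot":[0,0.1,0.1],"linear":[0.0003,-0.0003,0.0185],"grip":0.04}
    - {"delta_rot":[0,0.1,0.1],"linear":[0.0003,-0.0003,0.0185],"grip":0.04}
    - {"delta_rot":[0,0.1,0.1],"linear":[0.0003,-0.0003,0.0185],"grip":0.04}
    - {"delta_rot":[0,0,0],"linear":[0,0,0],"grip":0.01}
    - {"delta_rot":[0,0,0],"linear":[0,0,0],"grip":0.01}
    - {"delta_rot":[0,0,0],"linear":[0,0,0],"grip":0.01}
  newtons: 70

```text
t: 12.85
tool_pos: [0.513, 0.1904, 0.0173]
tool_rot: [0.395, 3.112, 0.003]
contact_force: [0.8, 0.4, 0.2]
opening: 0.015
grip_force: 68.1
```

Emit:
jog_arm:
  steps:
    - {"delta_rot":[0,0,0],"linear":[0,0,0],"grip":0.01}
    - {"delta_rot":[0,0,0],"linear":[0,0,0],"grip":0.01}
    - {"delta_rot":[0,0,0],"linear":[0,0,-0.0275],"grip":0.01}
    - {"delta_rot":[0,0,0],"linear":[0,0,-0.0275],"grip":0.01}
    - {"delta_rot":[0,0,0],"linear":[0,0,-0.0275],"grip":0.01}
    - {"delta_rot":[0,0,0],"linear":[0,0,-0.0275],"grip":0.01}
    - {"delta_rot":[0,0,0],"linear":[0,0,-0.0275],"grip":0.01}
    - {"delta_rot":[0,0,0],"linear":[0,0,-0.0275],"grip":0.01}
    - {"delta_rot":[0,0,0],"linear":[0,0,-0.0275],"grip":0.01}
    - {"delta_rot":[0,0,0],"linear":[0,0,-0.0275],"grip":0.01}

```text
t: 13.85
tool_pos: [0.5114, 0.1904, 0.2372]
tool_rot: [0.394, 3.114, 0.002]
contact_force: [0.2, 0.2, -1.1]
opening: 0.0148
grip_force: 68.2
```

Run:
```python
from plan import *
p,R=now(); k="M"
path(p,R,(seat(k,.007,.07),16))
```

```text
t 13.85 p [0.5114 0.1904 0.2372] F [ 0.2  0.2 -1.1] open 0.0148 grip 68.2
16 rows rot [-0.3, -2.1, -1.2] lin [-0.003, -0.0229, 0.0039] -> end [ 0.5401 -0.1771  0.1874] minz 0.187
```

Emit:
jog_arm:
  steps:
    - {"delta_rot":[-0.3,-2.1,-1.2],"linear":[-0.003,-0.0229,0.0039],"grip":0.01}
    - {"delta_rot":[-0.3,-2.1,-1.2],"linear":[-0.003,-0.0229,0.0039],"grip":0.01}
    - {"delta_rot":[-0.3,-2.1,-1.2],"linear":[-0.003,-0.0229,0.0039],"grip":0.01}
    - {"delta_rot":[-0.3,-2.1,-1.2],"linear":[-0.003,-0.0229,0.0039],"grip":0.01}
    - {"delta_rot":[-0.3,-2.1,-1.2],"linear":[-0.003,-0.0229,0.0039],"grip":0.01}
    - {"delta_rot":[-0.3,-2.1,-1.2],"linear":[-0.003,-0.0229,0.0039],"grip":0.01}
    - {"delta_rot":[-0.3,-2.1,-1.2],"linear":[-0.003,-0.0229,0.0039],"grip":0.01}
    - {"delta_rot":[-0.3,-2.1,-1.2],"linear":[-0.003,-0.0229,0.0039],"grip":0.01}

```text
t: 14.65
tool_pos: [0.5065, 0.0051, 0.2059]
tool_rot: [0.116, 2.839, 0.008]
contact_force: [0.5, -0.5, -1.7]
opening: 0.015
grip_force: 68.3
```

Emit:
jog_arm:
  steps:
    - {"delta_rot":[-0.3,-2.1,-1.2],"linear":[-0.003,-0.0229,0.0039],"grip":0.01}
    - {"delta_rot":[-0.3,-2.1,-1.2],"linear":[-0.003,-0.0229,0.0039],"grip":0.01}
    - {"delta_rot":[-0.3,-2.1,-1.2],"linear":[-0.003,-0.0229,0.0039],"grip":0.01}
    - {"delta_rot":[-0.3,-2.1,-1.2],"linear":[-0.003,-0.0229,0.0039],"grip":0.01}
    - {"delta_rot":[-0.3,-2.1,-1.2],"linear":[-0.003,-0.0229,0.0039],"grip":0.01}
    - {"delta_rot":[-0.3,-2.1,-1.2],"linear":[-0.003,-0.0229,0.0039],"grip":0.01}
    - {"delta_rot":[-0.3,-2.1,-1.2],"linear":[-0.003,-0.0229,0.0039],"grip":0.01}
    - {"delta_rot":[-0.3,-2.1,-1.2],"linear":[-0.003,-0.0229,0.0039],"grip":0.01}
    - {"delta_rot":[0,0,0],"linear":[0,0,0],"grip":0.01}
    - {"delta_rot":[0,0,0],"linear":[0,0,0],"grip":0.01}

```text
t: 15.65
tool_pos: [0.5399, -0.1771, 0.1858]
tool_rot: [-0.117, 2.548, 0.014]
contact_force: [0.5, 0.4, 0.1]
opening: 0.0145
grip_force: 68.3
```

```bash
python3 s.py .0385;python3 - <<'E'
from plan import *
p,R=now(); k="M"
path(p,R,(seat(k,.007,.018),5))
E
```

```text
t 15.65 p [ 0.5399 -0.1771  0.1858] F [0.5 0.4 0.1] open 0.0145 grip 68.3
grip pt in platform mm [ 5.8  0.3 87.9] rotdiff deg [ 0.7 -0.4 -0.6]
F plat [ 0.5  0.4 -0.2]
side cap want [325.  222.4] 10mm [ 3.4 -3.9] seen-want [-1.2 -0.4] along mm -0.9 49
top cap want [356.2 176.2] 10mm [-0.  -3.7] seen-want [ 0.1 -0.1] along mm 0.2 68
t 15.75 p [ 0.5402 -0.1763  0.1861] F [-0.3  0.6 -0.2] open 0.0147 grip 68.3
5 rows rot [-0.1, 0.1, 0.1] lin [-0.0, -0.0001, 0.0103] -> end [ 0.5688 -0.1748  0.1433] minz 0.143
```

Emit:
jog_arm:
  steps:
    - {"delta_rot":[-0.1,0.1,0.1],"linear":[-0.0002,-0.0001,0.0103],"grip":0.01}
    - {"delta_rot":[-0.1,0.1,0.1],"linear":[-0.0002,-0.0001,0.0103],"grip":0.01}
    - {"delta_rot":[-0.1,0.1,0.1],"linear":[-0.0002,-0.0001,0.0103],"grip":0.01}
    - {"delta_rot":[-0.1,0.1,0.1],"linear":[-0.0002,-0.0001,0.0103],"grip":0.01}
    - {"delta_rot":[-0.1,0.1,0.1],"linear":[-0.0002,-0.0001,0.0103],"grip":0.01}
    - {"delta_rot":[0,0,0],"linear":[0,0,0],"grip":0.01}
    - {"delta_rot":[0,0,0],"linear":[0,0,0.003],"grip":0.01}
    - {"delta_rot":[0,0,0],"linear":[0,0,0.003],"grip":0.01}
  newtons: 80

```text
t: 16.55
tool_pos: [0.5731, -0.1752, 0.139]
tool_rot: [-0.111, 2.556, 0.028]
contact_force: [-8.9, 0.7, 8.3]
opening: 0.0147
grip_force: 79.3
```

Emit:
jog_arm:
  steps:
    - {"delta_rot":[0,0,0],"linear":[0,0,0.0025],"grip":0.01}
    - {"delta_rot":[0,0,0],"linear":[0,0,0.0025],"grip":0.01}
    - {"delta_rot":[0,0,0],"linear":[0,0,0],"grip":0.01}

```text
t: 16.85
tool_pos: [0.5764, -0.1751, 0.1356]
tool_rot: [-0.111, 2.554, 0.027]
contact_force: [2.0, 1.9, 1.0]
opening: 0.0142
grip_force: 78.2
```

```bash
python3 s.py
```

```text
t 16.85 p [ 0.5764 -0.1751  0.1356] F [2.  1.9 1. ] open 0.0142 grip 78.2
grip pt in platform mm [ 8.8 -1.  25.9] rotdiff deg [ 0.2 -0.1 -0.1]
F plat [ 2.4  1.7 -0.3]
```

Emit:
jog_arm:
  steps:
    - {"delta_rot":[0,0,0],"linear":[0,0,0.0025],"grip":0.01}
    - {"delta_rot":[0,0,0],"linear":[0,0,0.002],"grip":0.01}
    - {"delta_rot":[0,0,0],"linear":[0,0,0],"grip":0.01}

```text
t: 17.15
tool_pos: [0.5784, -0.1747, 0.1303]
tool_rot: [-0.111, 2.556, 0.028]
contact_force: [4.2, 1.2, -1.3]
opening: 0.0146
grip_force: 77.9
```

```bash
python3 s.py
```

```text
t 17.15 p [ 0.5784 -0.1747  0.1303] F [ 4.2  1.2 -1.3] open 0.0146 grip 77.9
grip pt in platform mm [ 7.6 -0.7 20.4] rotdiff deg [ 0.2 -0.  -0.1]
F plat [ 2.9  0.8 -3.5]
```

Past the jaws. I press on to the saddle, then slide.

Emit:
jog_arm:
  steps:
    - {"delta_rot":[0,0,0],"linear":[0,0,0.0015],"grip":0.01}
    - {"delta_rot":[0,0,0],"linear":[0,0,0.001],"grip":0.01}
    - {"delta_rot":[0,0,0],"linear":[0,0,0],"grip":0.01}

```text
t: 17.45
tool_pos: [0.579, -0.1746, 0.1287]
tool_rot: [-0.112, 2.558, 0.029]
contact_force: [-7.4, 1.5, 6.9]
opening: 0.0147
grip_force: 79.5
```

```bash
python3 s.py
```

```text
t 17.45 p [ 0.579  -0.1746  0.1287] F [-7.4  1.5  6.9] open 0.0147 grip 79.5
grip pt in platform mm [ 7.3 -0.6 18.6] rotdiff deg [ 0.1  0.1 -0.2]
F plat [-2.3  2.1  9.8]
```

Emit:
jog_arm:
  steps:
    - {"delta_rot":[0,0,0],"linear":[0.0015,0,0],"grip":0.01}
    - {"delta_rot":[0,0,0],"linear":[0.0015,0,0],"grip":0.01}
    - {"delta_rot":[0,0,0],"linear":[0.001,0,0],"grip":0.01}
    - {"delta_rot":[0,0,0],"linear":[0,0,0],"grip":0.01}

```text
t: 17.85
tool_pos: [0.5766, -0.1751, 0.1272]
tool_rot: [-0.111, 2.555, 0.027]
contact_force: [-0.3, 2.2, 6.4]
opening: 0.0148
grip_force: 78.9
```

```bash
python3 s.py .0385
```

```text
t 17.85 p [ 0.5766 -0.1751  0.1272] F [-0.3  2.2  6.4] open 0.0148 grip 78.9
grip pt in platform mm [ 4.4 -0.9 18.7] rotdiff deg [ 0.2 -0.1 -0.1]
F plat [3.5 2.3 5.4]
side cap want [336.3 237.8] 10mm [ 3.2 -3.7] seen-want [-1.1 -0.5] along mm -0.7 42
top cap want [350.3 164.4] 10mm [-0.  -3.6] seen-want [-0.  -0.2] along mm 0.5 57
```

Emit:
jog_arm:
  steps:
    - {"delta_rot":[0,0,0],"linear":[0.0015,0,0],"grip":0.01}
    - {"delta_rot":[0,0,0],"linear":[0.001,0,0],"grip":0.01}
    - {"delta_rot":[0,0,0],"linear":[0,0,0],"grip":0.01}

```text
t: 18.25
tool_pos: [0.5745, -0.1753, 0.1258]
tool_rot: [-0.111, 2.555, 0.027]
contact_force: [0.9, 4.0, 5.0]
opening: 0.0146
grip_force: 78.9
```

```bash
python3 s.py
```

```text
t 18.25 p [ 0.5745 -0.1753  0.1258] F [0.9 4.  5. ] open 0.0146 grip 78.9
grip pt in platform mm [ 1.9 -1.  18.7] rotdiff deg [ 0.2 -0.1 -0.1]
F plat [3.8 3.9 3.5]
```

Emit:
jog_arm:
  steps:
    - {"delta_rot":[0,0,0],"linear":[0.001,0,0],"grip":0.01}
    - {"delta_rot":[0,0,0],"linear":[0.001,0,0],"grip":0.01}
    - {"delta_rot":[0,0,0],"linear":[0,0,0],"grip":0.01}

```text
t: 18.55
tool_pos: [0.5731, -0.1755, 0.1249]
tool_rot: [-0.111, 2.555, 0.027]
contact_force: [3.2, 3.4, 5.3]
opening: 0.0146
grip_force: 78.6
```

```bash
python3 s.py .0385
```

```text
t 18.55 p [ 0.5731 -0.1755  0.1249] F [3.2 3.4 5.3] open 0.0146 grip 78.6
grip pt in platform mm [ 0.2 -1.  18.7] rotdiff deg [ 0.2 -0.1 -0.1]
F plat [5.8 3.1 2.5]
side cap want [335.  239.4] 10mm [ 3.2 -3.7] seen-want [-0.9 -0.4] along mm -0.5 39
top cap want [350.3 165.8] 10mm [-0.  -3.5] seen-want [-0.1 -0. ] along mm 0.1 55
```

Emit:
jog_arm:
  steps:
    - {"delta_rot":[0,0,0],"linear":[0.001,0,0],"grip":0.01}
    - {"delta_rot":[0,0,0],"linear":[0.001,0,0],"grip":0.01}
    - {"delta_rot":[0,0,0],"linear":[0,0,0],"grip":0.01}

```text
t: 18.95
tool_pos: [0.5729, -0.1756, 0.1249]
tool_rot: [-0.11, 2.551, 0.027]
contact_force: [13.4, 4.8, 1.8]
opening: 0.0147
grip_force: 78.0
```

```bash
python3 s.py
```

```text
t 18.95 p [ 0.5729 -0.1756  0.1249] F [13.4  4.8  1.8] open 0.0147 grip 78.0
grip pt in platform mm [-0.  -1.1 18.9] rotdiff deg [ 0.3 -0.3 -0.1]
F plat [12.5  3.7 -6. ]
```

Emit:
jog_arm:
  steps:
    - {"delta_rot":[0,0,0],"linear":[0.001,0,0],"grip":0.01}
    - {"delta_rot":[0,0,0],"linear":[0,0,0],"grip":0.01}

```text
t: 19.15
tool_pos: [0.5729, -0.1756, 0.125]
tool_rot: [-0.109, 2.549, 0.027]
contact_force: [18.4, 5.5, 0.9]
opening: 0.0143
grip_force: 78.1
```

```bash
python3 s.py
```

```text
t 19.15 p [ 0.5729 -0.1756  0.125 ] F [18.4  5.5  0.9] open 0.0143 grip 78.1
grip pt in platform mm [-0.1 -1.1 19. ] rotdiff deg [ 0.3 -0.4 -0.1]
F plat [16.2  3.9 -9.6]
```

Firm stop. I release and retreat.

Emit:
jog_arm:
  steps:
    - {"delta_rot":[0,0,0],"linear":[-0.002,0,0],"grip":0.01}
    - {"delta_rot":[0,0,0],"linear":[0,0,0],"grip":0.035}
    - {"delta_rot":[0,0,0],"linear":[0,0,0],"grip":0.035}
    - {"delta_rot":[0,0,0],"linear":[0,0,-0.01],"grip":0.035}
    - {"delta_rot":[0,0,0],"linear":[0,0,-0.02],"grip":0.035}
    - {"delta_rot":[0,0,0],"linear":[0,0,-0.03],"grip":0.035}
    - {"delta_rot":[0,0,0],"linear":[0,0,-0.03],"grip":0.035}
    - {"delta_rot":[0,0,0],"linear":[0,0,-0.03],"grip":0.035}
    - {"delta_rot":[0,0,0],"linear":[0,0,-0.03],"grip":0.035}

```text
t: 20.05
tool_pos: [0.4877, -0.182, 0.249]
tool_rot: [-0.111, 2.558, 0.027]
contact_force: [-0.4, 0.2, 0.2]
opening: 0.0354
grip_force: 0.0
```

Run:
```python
from plan import *
p,R=now(); k="S"
path(p,R,(pick(k,.13),18))
```

```text
t 20.05 p [ 0.4877 -0.182   0.249 ] F [-0.4  0.2  0.2] open 0.0354 grip 0.0
18 rows rot [0.3, 1.8, 1.1] lin [0.0017, 0.0245, 0.0062] -> end [0.5285 0.2587 0.1428] minz 0.143
```

Emit:
jog_arm:
  steps:
    - {"delta_rot":[0.3,1.8,1.1],"linear":[0.0017,0.0245,0.0062],"grip":0.035}
    - {"delta_rot":[0.3,1.8,1.1],"linear":[0.0017,0.0245,0.0062],"grip":0.035}
    - {"delta_rot":[0.3,1.8,1.1],"linear":[0.0017,0.0245,0.0062],"grip":0.035}
    - {"delta_rot":[0.3,1.8,1.1],"linear":[0.0017,0.0245,0.0062],"grip":0.035}
    - {"delta_rot":[0.3,1.8,1.1],"linear":[0.0017,0.0245,0.0062],"grip":0.035}
    - {"delta_rot":[0.3,1.8,1.1],"linear":[0.0017,0.0245,0.0062],"grip":0.035}
    - {"delta_rot":[0.3,1.8,1.1],"linear":[0.0017,0.0245,0.0062],"grip":0.035}
    - {"delta_rot":[0.3,1.8,1.1],"linear":[0.0017,0.0245,0.0062],"grip":0.035}
    - {"delta_rot":[0.3,1.8,1.1],"linear":[0.0017,0.0245,0.0062],"grip":0.035}

```text
t: 20.95
tool_pos: [0.4975, 0.0399, 0.1947]
tool_rot: [0.136, 2.842, 0.017]
contact_force: [0.7, 0.3, -0.7]
opening: 0.035
grip_force: 0.0
```

Emit:
jog_arm:
  steps:
    - {"delta_rot":[0.3,1.8,1.1],"linear":[0.0017,0.0245,0.0062],"grip":0.035}
    - {"delta_rot":[0.3,1.8,1.1],"linear":[0.0017,0.0245,0.0062],"grip":0.035}
    - {"delta_rot":[0.3,1.8,1.1],"linear":[0.0017,0.0245,0.0062],"grip":0.035}
    - {"delta_rot":[0.3,1.8,1.1],"linear":[0.0017,0.0245,0.0062],"grip":0.035}
    - {"delta_rot":[0.3,1.8,1.1],"linear":[0.0017,0.0245,0.0062],"grip":0.035}
    - {"delta_rot":[0.3,1.8,1.1],"linear":[0.0017,0.0245,0.0062],"grip":0.035}
    - {"delta_rot":[0.3,1.8,1.1],"linear":[0.0017,0.0245,0.0062],"grip":0.035}
    - {"delta_rot":[0.3,1.8,1.1],"linear":[0.0017,0.0245,0.0062],"grip":0.035}
    - {"delta_rot":[0.3,1.8,1.1],"linear":[0.0017,0.0245,0.0062],"grip":0.035}
    - {"delta_rot":[0,0,0],"linear":[0,0,0],"grip":0.035}

```text
t: 21.95
tool_pos: [0.5298, 0.2598, 0.1413]
tool_rot: [0.416, 3.105, 0.007]
contact_force: [-0.2, 0.0, -1.0]
opening: 0.0351
grip_force: 0.0
```

```bash
cat > chk.py <<'E'
from plan import *
from h import *
import sys
cap=dict(L=.039,M=.0385,S=.04);old=np.load("side0.npz")["p"]
im={n:ctrl.get_image(n)[0] for n in("top","side")}
for k in sys.argv[2]:
    W=O+RP@(np.array(SEAT[k])+[cap[k],0,0])
    for nm in im:
        H=cv2.cvtColor(im[nm],cv2.COLOR_RGB2HSV);m=cv2.inRange(H,(100,120,40),(130,255,255));n,l,st,ce=cv2.connectedComponentsWithStats(m)
        w=proj(nm,[W,W+.01*X,W+.01*Y]);i=np.argmin(np.hypot(*(ce-w[0]).T)+1e3*(st[:,4]<10))
        print(k,nm,"seen-want px",(ce[i]-w[0]).round(1),"as x,y mm",(np.linalg.solve((w[1:]-w[0]).T,ce[i]-w[0])*10).round(1))
g=lambda a:cv2.cvtColor(a,cv2.COLOR_RGB2GRAY)
for nm,(u,v) in dict(tailtop=(289,214),headlow=(366,310),headup=(388,287)).items():
    t=g(old)[v-8:v+9,u-8:u+9];r=cv2.matchTemplate(g(im["side"])[v-14:v+15,u-14:u+15],t,5);print(nm,np.array(cv2.minMaxLoc(r)[3])-6,r.max().round(2))
cv2.imwrite(sys.argv[1],np.vstack([cv2.resize(im["side"][190:330,240:420,::-1],(500,389)),cv2.resize(im["top"][130:206,290:470,::-1],(500,211))]))
E
python3 chk.py pics/d.png LM
python3 - <<'E'
from plan import *
p,R=now(); k="S"
path(p,R,(pick(k,0),7))
E
```

```text
L top seen-want px [ 0.3 -0.4] as x,y mm [ 0.9 -0.7]
L side seen-want px [-0.9 -1.1] as x,y mm [0.7 2.9]
M top seen-want px [0.1 0.1] as x,y mm [-0.2 -0.4]
M side seen-want px [-0.8 -0.6] as x,y mm [0.1 2.3]
tailtop [0 0] 0.99
headlow [0 0] 0.99
headup [0 0] 0.99
t 22.05 p [0.5297 0.2582 0.1421] F [-0.5  0.5 -0.5] open 0.0352 grip 0.0
7 rows rot [0.0, 0.1, -0.1] lin [0.0001, -0.0, 0.0186] -> end [0.5298 0.2589 0.0119] minz 0.012
```

View pics/d.png

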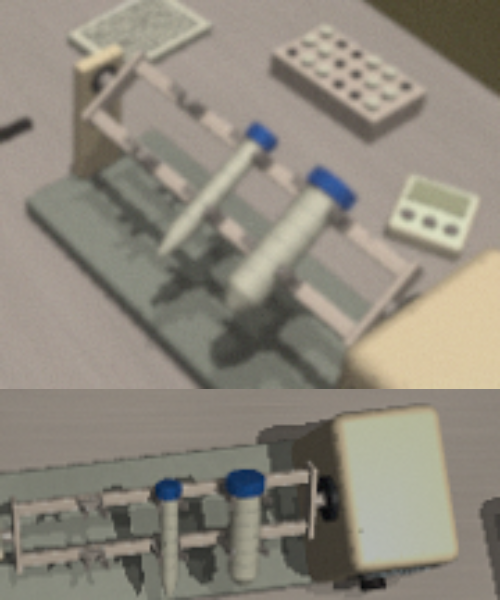

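The medium tube, cap at (262,137) in the side crop, and the large tube are both seated. Next is the small tube.

Emit:
jog_arm:
  steps:
    - {"delta_rot":[0,0.1,-0.1],"linear":[0.0001,0,0.0186],"grip":0.035}
    - {"delta_rot":[0,0.1,-0.1],"linear":[0.0001,0,0.0186],"grip":0.035}
    - {"delta_rot":[0,0.1,-0.1],"linear":[0.0001,0,0.0186],"grip":0.035}
    - {"delta_rot":[0,0.1,-0.1],"linear":[0.0001,0,0.0186],"grip":0.035}
    - {"delta_rot":[0,0.1,-0.1],"linear":[0.0001,0,0.0186],"grip":0.035}
    - {"delta_rot":[0,0.1,-0.1],"linear":[0.0001,0,0.0186],"grip":0.035}
    - {"delta_rot":[0,0.1,-0.1],"linear":[0.0001,0,0.0186],"grip":0.035}
    - {"delta_rot":[0,0,0],"linear":[0,0,0],"grip":0.006}
    - {"delta_rot":[0,0,0],"linear":[0,0,0],"grip":0.006}
    - {"delta_rot":[0,0,0],"linear":[0,0,0],"grip":0.006}
  newtons: 70

```text
t: 23.05
tool_pos: [0.5311, 0.2595, 0.0139]
tool_rot: [0.4, 3.114, 0.012]
contact_force: [-0.4, -0.8, -0.1]
opening: 0.0105
grip_force: 68.0
```

Emit:
jog_arm:
  steps:
    - {"delta_rot":[0,0,0],"linear":[0,0,0],"grip":0.006}
    - {"delta_rot":[0,0,0],"linear":[0,0,0],"grip":0.006}
    - {"delta_rot":[0,0,0],"linear":[0,0,-0.0275],"grip":0.006}
    - {"delta_rot":[0,0,0],"linear":[0,0,-0.0275],"grip":0.006}
    - {"delta_rot":[0,0,0],"linear":[0,0,-0.0275],"grip":0.006}
    - {"delta_rot":[0,0,0],"linear":[0,0,-0.0275],"grip":0.006}
    - {"delta_rot":[0,0,0],"linear":[0,0,-0.0275],"grip":0.006}
    - {"delta_rot":[0,0,0],"linear":[0,0,-0.0275],"grip":0.006}
    - {"delta_rot":[0,0,0],"linear":[0,0,-0.0275],"grip":0.006}
    - {"delta_rot":[0,0,0],"linear":[0,0,-0.0275],"grip":0.006}

```text
t: 24.05
tool_pos: [0.5301, 0.2584, 0.2339]
tool_rot: [0.4, 3.116, 0.012]
contact_force: [0.1, -0.0, -0.5]
opening: 0.0107
grip_force: 68.2
```

Run:
```python
from plan import *
p,R=now(); k="S"
path(p,R,(seat(k,.007,.07),16))
```

```text
t 24.05 p [0.5301 0.2584 0.2339] F [ 0.1 -0.  -0.5] open 0.0107 grip 68.2
16 rows rot [-0.3, -2.1, -1.2] lin [-0.0017, -0.0229, 0.0033] -> end [ 0.5354 -0.1069  0.1852] minz 0.185
```

Emit:
jog_arm:
  steps:
    - {"delta_rot":[-0.3,-2.1,-1.2],"linear":[-0.0017,-0.0229,0.0033],"grip":0.006}
    - {"delta_rot":[-0.3,-2.1,-1.2],"linear":[-0.0017,-0.0229,0.0033],"grip":0.006}
    - {"delta_rot":[-0.3,-2.1,-1.2],"linear":[-0.0017,-0.0229,0.0033],"grip":0.006}
    - {"delta_rot":[-0.3,-2.1,-1.2],"linear":[-0.0017,-0.0229,0.0033],"grip":0.006}
    - {"delta_rot":[-0.3,-2.1,-1.2],"linear":[-0.0017,-0.0229,0.0033],"grip":0.006}
    - {"delta_rot":[-0.3,-2.1,-1.2],"linear":[-0.0017,-0.0229,0.0033],"grip":0.006}
    - {"delta_rot":[-0.3,-2.1,-1.2],"linear":[-0.0017,-0.0229,0.0033],"grip":0.006}
    - {"delta_rot":[-0.3,-2.1,-1.2],"linear":[-0.0017,-0.0229,0.0033],"grip":0.006}

```text
t: 24.85
tool_pos: [0.5139, 0.0751, 0.205]
tool_rot: [0.122, 2.84, 0.016]
contact_force: [0.6, 0.3, -0.2]
opening: 0.0111
grip_force: 68.2
```

Emit:
jog_arm:
  steps:
    - {"delta_rot":[-0.3,-2.1,-1.2],"linear":[-0.0017,-0.0229,0.0033],"grip":0.006}
    - {"delta_rot":[-0.3,-2.1,-1.2],"linear":[-0.0017,-0.0229,0.0033],"grip":0.006}
    - {"delta_rot":[-0.3,-2.1,-1.2],"linear":[-0.0017,-0.0229,0.0033],"grip":0.006}
    - {"delta_rot":[-0.3,-2.1,-1.2],"linear":[-0.0017,-0.0229,0.0033],"grip":0.006}
    - {"delta_rot":[-0.3,-2.1,-1.2],"linear":[-0.0017,-0.0229,0.0033],"grip":0.006}
    - {"delta_rot":[-0.3,-2.1,-1.2],"linear":[-0.0017,-0.0229,0.0033],"grip":0.006}
    - {"delta_rot":[-0.3,-2.1,-1.2],"linear":[-0.0017,-0.0229,0.0033],"grip":0.006}
    - {"delta_rot":[-0.3,-2.1,-1.2],"linear":[-0.0017,-0.0229,0.0033],"grip":0.006}
    - {"delta_rot":[0,0,0],"linear":[0,0,0],"grip":0.006}
    - {"delta_rot":[0,0,0],"linear":[0,0,0],"grip":0.006}

```text
t: 25.85
tool_pos: [0.5352, -0.1072, 0.1839]
tool_rot: [-0.11, 2.55, 0.02]
contact_force: [0.2, -0.1, -0.1]
opening: 0.0109
grip_force: 68.2
```

```bash
python3 s.py .04;python3 - <<'E'
from plan import *
p,R=now(); k="S"
path(p,R,(seat(k,.007,.016),5))
E
```

```text
t 25.85 p [ 0.5352 -0.1072  0.1839] F [ 0.2 -0.1 -0.1] open 0.0109 grip 68.2
grip pt in platform mm [ 5.9 70.3 85.6] rotdiff deg [ 0.5 -0.4 -0.2]
F plat [ 0.1 -0.1 -0.1]
side cap want [302.  204.4] 10mm [ 3.2 -3.7] seen-want [-1.2 -0.5] along mm -0.9 43
top cap want [327.5 178.2] 10mm [-0.1 -3.7] seen-want [0.  0.1] along mm -0.2 56
t 25.95 p [ 0.5356 -0.1064  0.1843] F [-0.4  0.3  0.1] open 0.0105 grip 68.2
5 rows rot [-0.1, 0.1, 0.1] lin [-0.0, -0.0001, 0.0106] -> end [ 0.5649 -0.1046  0.1402] minz 0.14
```

Emit:
jog_arm:
  steps:
    - {"delta_rot":[-0.1,0.1,0.1],"linear":[-0.0002,0,0.0106],"grip":0.006}
    - {"delta_rot":[-0.1,0.1,0.1],"linear":[-0.0002,0,0.0106],"grip":0.006}
    - {"delta_rot":[-0.1,0.1,0.1],"linear":[-0.0002,0,0.0106],"grip":0.006}
    - {"delta_rot":[-0.1,0.1,0.1],"linear":[-0.0002,0,0.0106],"grip":0.006}
    - {"delta_rot":[-0.1,0.1,0.1],"linear":[-0.0002,0,0.0106],"grip":0.006}
    - {"delta_rot":[0,0,0],"linear":[0,0,0],"grip":0.006}
    - {"delta_rot":[0,0,0],"linear":[0,0,0.0025],"grip":0.006}
    - {"delta_rot":[0,0,0],"linear":[0,0,0.0025],"grip":0.006}
  newtons: 80

```text
t: 26.75
tool_pos: [0.5685, -0.1047, 0.1363]
tool_rot: [-0.105, 2.558, 0.033]
contact_force: [-2.5, -3.2, 3.1]
opening: 0.0105
grip_force: 78.4
```

Emit:
jog_arm:
  steps:
    - {"delta_rot":[0,0,0],"linear":[0,0,0.0025],"grip":0.006}
    - {"delta_rot":[0,0,0],"linear":[0,0,0.0025],"grip":0.006}
    - {"delta_rot":[0,0,0],"linear":[0,0,0],"grip":0.006}

```text
t: 27.05
tool_pos: [0.5718, -0.1048, 0.1334]
tool_rot: [-0.104, 2.556, 0.033]
contact_force: [1.1, -0.6, 1.6]
opening: 0.0105
grip_force: 78.2
```

```bash
python3 s.py
```

```text
t 27.05 p [ 0.5718 -0.1048  0.1334] F [ 1.1 -0.6  1.6] open 0.0105 grip 78.2
grip pt in platform mm [ 8.8 69.4 23.2] rotdiff deg [ 0.1 -0.1  0.2]
F plat [ 1.7 -0.7  0.8]
```

Emit:
jog_arm:
  steps:
    - {"delta_rot":[0,0,0],"linear":[0,0,0.0025],"grip":0.006}
    - {"delta_rot":[0,0,0],"linear":[0,0,0.002],"grip":0.006}
    - {"delta_rot":[0,0,0],"linear":[0,0,0],"grip":0.006}

```text
t: 27.35
tool_pos: [0.5739, -0.1043, 0.1281]
tool_rot: [-0.104, 2.557, 0.033]
contact_force: [6.1, -1.3, -0.9]
opening: 0.0104
grip_force: 77.8
```

```bash
python3 s.py
```

```text
t 27.35 p [ 0.5739 -0.1043  0.1281] F [ 6.1 -1.3 -0.9] open 0.0104 grip 77.8
grip pt in platform mm [ 7.7 69.8 17.7] rotdiff deg [0.  0.  0.2]
F plat [ 4.5 -1.8 -4.1]
```

Emit:
jog_arm:
  steps:
    - {"delta_rot":[0,0,0],"linear":[0,0,0.0015],"grip":0.006}
    - {"delta_rot":[0,0,0],"linear":[0,0,0.001],"grip":0.006}
    - {"delta_rot":[0,0,0],"linear":[0,0,0],"grip":0.006}

```text
t: 27.65
tool_pos: [0.5745, -0.1042, 0.1267]
tool_rot: [-0.106, 2.56, 0.034]
contact_force: [-9.7, -0.9, 9.4]
opening: 0.0104
grip_force: 79.9
```

```bash
python3 s.py
```

```text
t 27.65 p [ 0.5745 -0.1042  0.1267] F [-9.7 -0.9  9.4] open 0.0104 grip 79.9
grip pt in platform mm [ 7.5 69.8 16.1] rotdiff deg [-0.   0.2  0.2]
F plat [-3.  -0.  13.2]
```

Emit:
jog_arm:
  steps:
    - {"delta_rot":[0,0,0],"linear":[0.0015,0,0],"grip":0.006}
    - {"delta_rot":[0,0,0],"linear":[0.0015,0,0],"grip":0.006}
    - {"delta_rot":[0,0,0],"linear":[0.0015,0,0],"grip":0.006}
    - {"delta_rot":[0,0,0],"linear":[0,0,0],"grip":0.006}

```text
t: 28.05
tool_pos: [0.5721, -0.1048, 0.1253]
tool_rot: [-0.104, 2.555, 0.033]
contact_force: [0.9, 1.0, 6.2]
opening: 0.0106
grip_force: 78.9
```

```bash
python3 s.py .04
```

```text
t 28.05 p [ 0.5721 -0.1048  0.1253] F [0.9 1.  6.2] open 0.0106 grip 78.9
grip pt in platform mm [ 4.6 69.4 16.3] rotdiff deg [ 0.1 -0.1  0.2]
F plat [4.2 0.9 4.7]
side cap want [313.9 219.9] 10mm [ 3.1 -3.4] seen-want [-1.2 -0.7] along mm -0.6 35
top cap want [322.7 166.2] 10mm [-0.1 -3.6] seen-want [0.1 0.1] along mm -0.3 48
```

Emit:
jog_arm:
  steps:
    - {"delta_rot":[0,0,0],"linear":[0.0015,0,0],"grip":0.006}
    - {"delta_rot":[0,0,0],"linear":[0.0015,0,0],"grip":0.006}
    - {"delta_rot":[0,0,0],"linear":[0.001,0,0],"grip":0.006}
    - {"delta_rot":[0,0,0],"linear":[0,0,0],"grip":0.006}

```text
t: 28.55
tool_pos: [0.5689, -0.1051, 0.1232]
tool_rot: [-0.104, 2.555, 0.032]
contact_force: [0.7, -0.2, 5.3]
opening: 0.0108
grip_force: 78.8
```

```bash
python3 s.py
```

```text
t 28.55 p [ 0.5689 -0.1051  0.1232] F [ 0.7 -0.2  5.3] open 0.0108 grip 78.8
grip pt in platform mm [ 0.7 69.4 16.3] rotdiff deg [ 0.1 -0.1  0.2]
F plat [ 3.5 -0.3  4. ]
```

Emit:
jog_arm:
  steps:
    - {"delta_rot":[0,0,0],"linear":[0.001,0,0],"grip":0.006}
    - {"delta_rot":[0,0,0],"linear":[0.0005,0,0],"grip":0.006}
    - {"delta_rot":[0,0,0],"linear":[0,0,0],"grip":0.006}

```text
t: 28.85
tool_pos: [0.568, -0.1052, 0.1226]
tool_rot: [-0.104, 2.554, 0.032]
contact_force: [5.5, 1.0, 5.3]
opening: 0.0104
grip_force: 78.6
```

```bash
python3 s.py .04
```

```text
t 28.85 p [ 0.568  -0.1052  0.1226] F [5.5 1.  5.3] open 0.0104 grip 78.6
grip pt in platform mm [-0.4 69.4 16.3] rotdiff deg [ 0.1 -0.2  0.2]
F plat [7.6 0.5 1.4]
side cap want [312.4 221.6] 10mm [ 3.1 -3.5] seen-want [-1.2 -0.6] along mm -0.7 37
top cap want [322.8 168. ] 10mm [-0.1 -3.5] seen-want [0.  0.2] along mm -0.5 49
```

Emit:
jog_arm:
  steps:
    - {"delta_rot":[0,0,0],"linear":[0.001,0,0],"grip":0.006}
    - {"delta_rot":[0,0,0],"linear":[0.001,0,0],"grip":0.006}
    - {"delta_rot":[0,0,0],"linear":[0,0,0],"grip":0.006}

```text
t: 29.25
tool_pos: [0.5677, -0.1053, 0.1226]
tool_rot: [-0.102, 2.55, 0.032]
contact_force: [15.0, 2.1, 0.1]
opening: 0.0104
grip_force: 77.8
```

```bash
python3 s.py
```

```text
t 29.25 p [ 0.5677 -0.1053  0.1226] F [15.   2.1  0.1] open 0.0104 grip 77.8
grip pt in platform mm [-0.6 69.3 16.5] rotdiff deg [ 0.1 -0.4  0.3]
F plat [12.7  0.8 -8.3]
```

Firm stop again (0.2 mm of travel for 2 mm commanded). I release, retreat and check.

Emit:
jog_arm:
  steps:
    - {"delta_rot":[0,0,0],"linear":[-0.0015,0,0],"grip":0.006}
    - {"delta_rot":[0,0,0],"linear":[0,0,0],"grip":0.03}
    - {"delta_rot":[0,0,0],"linear":[0,0,0],"grip":0.03}
    - {"delta_rot":[0,0,0],"linear":[0,0,-0.01],"grip":0.03}
    - {"delta_rot":[0,0,0],"linear":[0,0,-0.02],"grip":0.03}
    - {"delta_rot":[0,0,0],"linear":[0,0,-0.03],"grip":0.03}
    - {"delta_rot":[0,0,0],"linear":[0,0,-0.03],"grip":0.03}
    - {"delta_rot":[0,0,0],"linear":[0,0,-0.03],"grip":0.03}
    - {"delta_rot":[0,0,0],"linear":[0,0,-0.04],"grip":0.03}
    - {"delta_rot":[0,0,0],"linear":[0,0,-0.04],"grip":0.03}

```text
t: 30.25
tool_pos: [0.4547, -0.1136, 0.2874]
tool_rot: [-0.105, 2.561, 0.035]
contact_force: [1.3, -0.6, 0.4]
opening: 0.0296
grip_force: 0.0
```

Emit:
jog_arm:
  steps:
    - {"delta_rot":[0,0,0],"linear":[0,0.04,-0.02],"grip":0.03}
    - {"delta_rot":[0,0,0],"linear":[0,0.04,-0.02],"grip":0.03}
    - {"delta_rot":[0,0,0],"linear":[0,0.04,0],"grip":0.03}
    - {"delta_rot":[0,0,0],"linear":[0,0.04,0],"grip":0.03}
    - {"delta_rot":[0,0,0],"linear":[0,0.04,0],"grip":0.03}
    - {"delta_rot":[0,0,0],"linear":[0,0,0],"grip":0.03}

```text
t: 30.85
tool_pos: [0.4162, 0.0895, 0.3208]
tool_rot: [-0.121, 2.558, 0.04]
contact_force: [0.0, -0.3, 0.0]
opening: 0.0298
grip_force: 0.0
```

```bash
python3 chk.py pics/e.png LMS
```

```text
L top seen-want px [ 0.2 -0.4] as x,y mm [ 0.9 -0.6]
L side seen-want px [-0.6 -1. ] as x,y mm [0.8 2.3]
M top seen-want px [0.1 0.1] as x,y mm [-0.3 -0.2]
M side seen-want px [-0.7 -0.6] as x,y mm [0.1 2.1]
S top seen-want px [0.4 0.2] as x,y mm [-0.7 -1. ]
S side seen-want px [-1.1 -0.4] as x,y mm [-0.8  2.7]
tailtop [0 0] 0.99
headlow [0 0] 0.99
headup [0 0] 0.99
```

View pics/e.png

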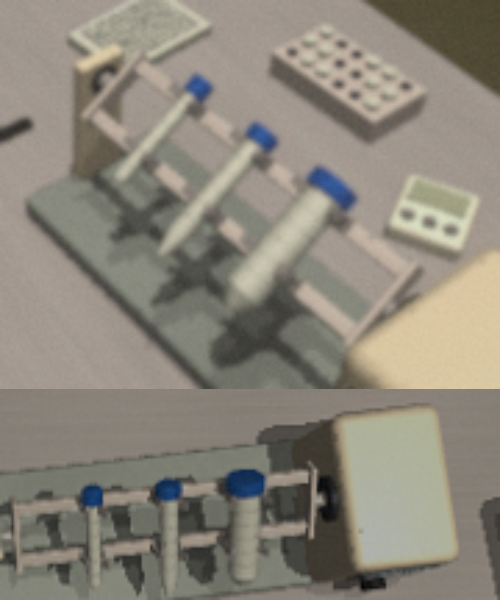

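All three tubes lie parallel in their clips, with caps at (198,88), (262,137) and (330,187) against the upper rail. The platform has not moved.

```bash
python3 -c "
from station import ctrl
print(ctrl.finish_job())"
```

```text
the job is handed in; nothing more can be done
None
```

All three tubes are clicked into their own clips with each cap shoulder pushed to a firm stop at the upper clip; in the last pictures the platform had not moved, and I handed the job in at about 31 s of the 72 s allowed (no verdict was returned).

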